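# Seat the spice jar in the V rest

## Task

Take the short, wide glass jar off the little wooden riser, stand it upright on the white shelf in front of the V-shaped steel rest, and push it along the shelf into the V until it sits centred against both faces, finishing with a steady, gentle push of about 10 N and never pressing it into the rest with more than 15 N. Leave the jar standing there against both faces, let go, and leave everything else undisturbed.

Things in the scene. Friction and masses are not known exactly. Their poses are not given: they have to be found in the camera images.
- jar_center (a point): The short, wide glass jar with a flat steel lid: an upright cylinder, 56 mm in diameter (lid included, same width) and 76 mm high, 0.15 to 0.31 kg, empty. The point is its centre, 38 mm above its underside; z is its axis. It starts upright on the riser. Glass on the shelf rubs with a coefficient of about 0.6.
- rest: Jar rest fixed to the shelf: grey housing 60 deep (x) x 90 wide x 32 mm high with a steel V before it. Origin: on the shelf, middle of the lower edge of the housing's front face. x points level along the V's midline, from its mouth into the V and on to the housing; z up. The V slides on a hand-set stem: its inner corner stands 16 to 44 mm in front of the origin, on the midline; this depth is not measured.
- rest_corner_mean (a point): Point fixed to the housing, 30 mm in front of the rest's origin, 25 mm up: the mean place of the V's inner corner, which really lies up to 14 mm before or behind it on the midline. The V: two upright smooth steel plates, tops 68 mm above the shelf, 8 mm thick, each face 80 mm long at 45 degrees to the midline, open towards -x; tips 57 mm before the corner, 68 mm to either side.
- rest_stem (a point): Point fixed to the housing at its front face, on the midline, 16 mm up, where the V's stem enters. The stem does not slip, but a rubber spring lets the V give straight back, 1 mm for each 5 N, up to 6 mm. A seated jar has its axis 40 mm in front of the V's inner corner. Jar on steel: friction about 0.2. The rest has no floor plate; the jar slides on the shelf itself.
- riser: A small fixed wooden bench standing on the shelf, 140 mm (x) by 210 mm (y), top face 60 mm above the shelf; origin on the shelf under its centre. The short jar and the tall jar stand on it, 55 mm to either side of the middle along its y, in either order.
- tall_jar_center (a point): Bystander: a taller, narrower glass jar, 44 mm in diameter and 110 mm high, on the riser; the point is its centre, 55 mm above its underside.
- warmer: Bystander: round blue plastic tortilla warmer with lid, 194 mm in diameter, 95 mm high; origin at the centre of its underside.
- container: Bystander: closed clear box with four side flaps, 130 by 185 mm, 78 mm high; origin at the centre of its underside.
- spatula: Bystander: spatula with an orange silicone blade, 260 mm long, lying flat on the shelf along its own x.
There are look-alikes about, which are no part of the job. What is shaped like the rest but pink or yellow is not meant.

How it is judged (in metres and radians):
On the way, in this order (a step that is already met when the one before it is completed fails the run):
1. the short jar stands upright on the shelf itself, in front of the rest (height (world z) of jar_center below 0.042 m and angle between jar_center's own z axis and vertical below 0.1 rad and x of jar_center in the frame of rest between -0.3 and -0.045 m and y of jar_center in the frame of rest between -0.08 and 0.08 m), for 0.1 s.
2. the jar is pressed into the V with 5 N or more, centred on its midline and within about 1.5 mm of touching each face (contact force between jar and rest above 5 N and horizontal distance between jar_center and rest_v_c0 below 0.0355 m and horizontal distance between jar_center and rest_v_c1 below 0.0355 m and y of jar_center in the frame of rest between -0.003 and 0.003 m and height (world z) of jar_center below 0.042 m and angle between jar_center's own z axis and vertical below 0.1 rad), for 0.2 s.
At the end, for the whole second after the job is handed in: the short jar stands upright on the shelf (within 0.06 rad), at rest, in the V: its axis within 3 mm of the V's midline and within about 1.5 to 2 mm of touching each face (height (world z) of jar_center below 0.042 m and angle between jar_center's own z axis and vertical below 0.06 rad and y of jar_center in the frame of rest between -0.003 and 0.003 m and horizontal distance between jar_center and rest_v_c0 below 0.0355 m and horizontal distance between jar_center and rest_v_c1 below 0.0355 m and linear speed of jar below 0.01 m/s).
It fails at once if the jar is pressed against the rest with more than 15 N (contact force between jar and rest above 15 N).
It fails at once if the short jar is tipped by more than 0.35 rad (angle between jar_center's own z axis and vertical above 0.35 rad).
It fails at once if another thing is moved by more than 15 mm (distance of any of tall_jar_center, warmer, container, spatula from where it was at the start of the episode above 0.015 m).
It also fails if it takes over 66 s, if anything falls off the work surface, if the arm or the gripper's body presses on something with over 40 N, if the wrist force passes 120 N, or if a joint passes its speed limit or range.

## Robot

A 7-joint arm with a two-finger parallel gripper is mounted at the origin on the work surface. World frame = base frame: x ahead of the robot, y to its left, z up, the work surface at z = 0. Lengths are in mm, angles in rad, forces in N, time in s.
With the tool pointing down it reaches from about 400 to 900 mm from the base axis. Payload 5.6 kg.
Tool frame: the origin (TCP) lies on the centre line of the jaws, within the pads' length; the fingertips stand 17 mm ahead of it and the grasp point (between the pads) lies 2 mm behind it (finger_overhang is the distance from the TCP to the fingertips, in mm); z points along the fingers, y is the direction in which the jaws open and shut (so a half turn about z gives the same grasp; the last joint's range is limited). The gripper opens to 92 mm and grips with 3 to 60 N. Pads are 20 mm wide; open, the fingers measure 128 mm over their backs; the gripper's body (75 mm by 189 mm) begins 69 mm behind the grasp point.
Start: joints at [1.152, 0.468, -0.012, 1.603, 0.006, 1.071, -0.056], TCP at [238.521, -604.662, 231.592] pointing down, gripper open.
Joint ranges: [-2.53, 2.53], [-0.31, 2.02], [-1.57, 1.55], [0.28, 2.44], [-1.29, 4.43], [0.15, 1.84], [-2.92, 2.92]. Speed limits (rad/s): [2.57, 2.57, 3.14, 3.14, 3.14, 3.14, 3.14].

## Interface

Orientations are given as a 3x3 rotation matrix whose columns are the frame's x, y, z axes.
In Python, from plant import * gives the robot as it stands.
- The arm moves only by the tool step_arm, never from a script. Its argument "rows" is a list of rows, each an object of numbers: "dx", "dy", "dz": the shift along the tool's x, y, z in mm; "wx", "wy", "wz": the turn, a rotation vector about the tool's x, y, z in degrees; "hand": the finger opening in mm, from 0 to 91.9. In form: [{"dx": .., "dy": .., "dz": .., "wx": .., "wy": .., "wz": .., "hand": ..}, ...]. A call has 1 to 8 rows; each row is the pose to reach, as a shift and turn from the pose measured when the call began, along the tool's axes at that moment; what a row does not reach only later rows make up. A row lasts 1/10 s, in which the tool goes at most 50 mm and 8.59 degrees, less where a joint would pass 70% of its speed; a pose out of reach is approached as far as the arm can. A call with a gripper value outside its range is refused whole. The fingers move at their own pace and stop on an object; the grip force is fixed at half the most. Time passes only in rows, so rows that repeat a pose let the fingers close. It gives the time, the measured TCP pose, the force and the opening at its end, in the units of the state.
- sense(): the state, without advancing time (a new reading comes with each control period).
- read_camera(name): name is "side" or "top" or "wrist"; returns the picture (400x640x3 uint8, red, green, blue); there is no depth.
- get_calibration(name): a dict with "fx", "fy", "cx", "cy" (pixels), "k1" (the pictures are not rectified: a ray, as slopes to the right and down, at radius r is drawn at 1 + k1 r^2 times it, then the intrinsics apply), "world_to_cam" (4x4, takes a point from world to camera coordinates). Camera axes: x right, y up, looking along -z (the intrinsics and any distortion apply to the point x, -y, -z); pixel columns grow to the right and rows downward; lengths in mm; the calibration is good to about 2 mm. A picture is of the moment at which its call begins: read the wrist's pose just before it. get_calibration takes no time and is no camera call; for the wrist camera it gives the pose at the moment of the call.
- sign_off(): hands the job in, once; it reports no verdict.
The state is a dict: "time": time; "joints": joint angles; "qd": joint speeds; "joint_efforts": joint torques, N m; "ee_pos": TCP position; "orientation": TCP orientation; "force": force on the tool from outside, world axes, zero at the start; "ft_torque": the same for the moment, N m; "finger_gap": finger opening in mm.
Only numpy, scipy, OpenCV 4.12 (cv2) and the standard library are available. Lean on these libraries where they do the work, as an engineer would, in place of code of your own. Each camera call takes 0.05 s, during which the arm holds its last target.

## Working session

There is one attempt and no reset: what is moved stays moved. The work goes in short steps, Python scripts to look and compute and a tool call to move; the robot and the scene stay as the last step left them, time stands still between calls to the robot, and variables do not carry over. Pictures are saved under pics/ and viewed, and the job is handed in when it is done.

Besides the shell and the picture viewer there is one more tool, called after ">>>" by a JSON object that holds its "method" and its "body". step_arm: Moves the arm, as the interface text tells. Its arguments: {"type":"object","properties":{"rows":{"type":"array"}},"required":["rows"]}

```bash
ls; mkdir -p pics; python3 - <<'E'
from plant import *
import cv2
s=sense();print({k:(v if not hasattr(v,'round') else v.round(4).tolist()) if not isinstance(v,list) else v for k,v in s.items()})
for n in ["side","top","wrist"]:
    c=get_calibration(n);print(n,c)
    cv2.imwrite(f"pics/{n}0.png",read_camera(n)[...,::-1])
E
```

```text
pics
{'time': 0.0, 'joints': [1.152, 0.4683, -0.0116, 1.6036, 0.006, 1.0714, -0.0563], 'qd': [0.0007, 0.0005, 0.0005, -0.0009, 0.0019, -0.0005, 0.0007], 'joint_efforts': [0.0001, -52.0562, -0.0125, -24.3747, -0.0567, 0.0172, 0.0002], 'ee_pos': [238.2914, -604.1448, 230.6612], 'orientation': [[0.9302, 0.3669, -0.0007], [0.3669, -0.9302, 0.0016], [-0.0001, -0.0017, -1.0]], 'force': [0.9433, -0.9224, -0.517], 'ft_torque': [-0.0453, 0.0057, -0.0507], 'finger_gap': 92.06871746523835}
side {'fx': 450.26195482064236, 'fy': 450.26195482064236, 'cx': 319.2578454007989, 'cy': 200.6959353020605, 'k1': -0.006103024476397397, 'world_to_cam': array([[-9.60057510e-01, -2.79038097e-01,  2.06716620e-02,
         5.61483572e+02],
       [ 1.97128802e-01, -6.22108246e-01,  7.57708101e-01,
        -1.31598685e+02],
       [-1.98569416e-01,  7.31518332e-01,  6.52266139e-01,
        -1.29386797e+03],
       [ 0.00000000e+00,  0.00000000e+00,  0.00000000e+00,
         1.00000000e+00]])}
top {'fx': 391.2321743724798, 'fy': 391.2321743724798, 'cx': 312.99559749685324, 'cy': 194.98684362110384, 'k1': -0.07737
[... 167 characters left out ...]
e-01,
        -5.97531522e+02],
       [-1.78346690e-01,  2.37561321e-04,  9.83967683e-01,
        -1.01225278e+03],
       [ 0.00000000e+00,  0.00000000e+00,  0.00000000e+00,
         1.00000000e+00]])}
wrist {'fx': 290.46282227411575, 'fy': 290.46282227411575, 'cx': 316.1416409688915, 'cy': 201.98760971463057, 'k1': 0.0002936300031177256, 'world_to_cam': array([[ 3.66804378e-01, -9.30297888e-01, -6.22842774e-04,
        -6.50577715e+02],
       [ 9.01447020e-01,  3.55594139e-01, -2.46872596e-01,
         2.75171292e+01],
       [ 2.29886534e-01,  8.99924892e-02,  9.69047746e-01,
        -3.89259943e+02],
       [ 0.00000000e+00,  0.00000000e+00,  0.00000000e+00,
         1.00000000e+00]])}
```

View pics/side0.png

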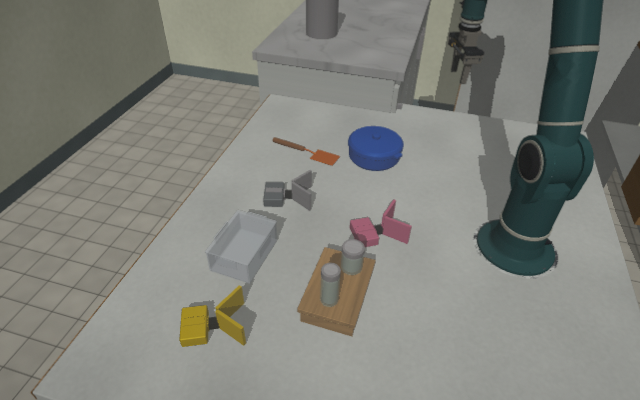

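View pics/top0.png

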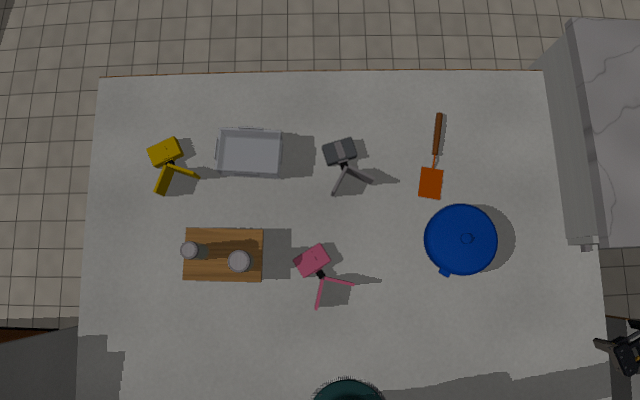

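View pics/wrist0.png

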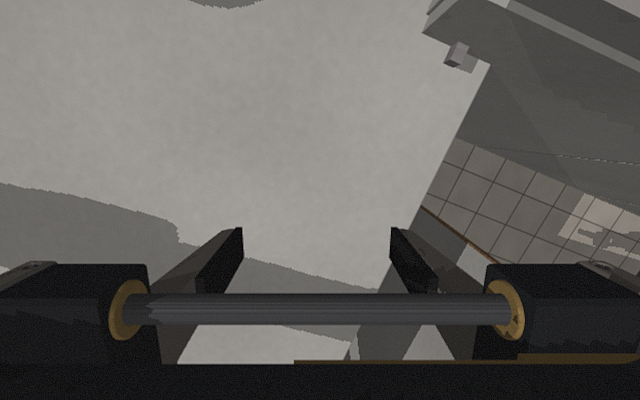

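The three V-shapes are grey at top (340,152), pink at (315,262) and yellow at (165,152). Only the grey one fits "steel". The two jars are at top (238,260) and (189,250). The one at (238,260) is wider, and in the side view (352,255) it is shorter, so it is the short jar. I'll confirm both in enlarged crops.

```bash
cat > h.py <<'E'
from plant import *
import numpy as np, cv2
def ray(c,u,v):
    K=np.array([[c['fx'],0,c['cx']],[0,c['fy'],c['cy']],[0,0,1]])
    p=np.array([(u-c['cx'])/c['fx'],(v-c['cy'])/c['fy']]); q=p.copy()
    for _ in range(20): q=p/(1+c['k1']*(q@q))
    M=c['world_to_cam'];R=M[:3,:3];o=-R.T@M[:3,3]
    return o,R.T@np.array([q[0],-q[1],-1.0])
def onplane(c,u,v,z):
    o,d=ray(c,u,v);return o+d*(z-o[2])/d[2]
def proj(c,P):
    M=c['world_to_cam'];p=M[:3,:3]@np.asarray(P,float)+M[:3,3]
    q=np.array([p[0],-p[1]])/-p[2];q=q*(1+c['k1']*(q@q))
    return np.array([c['fx']*q[0]+c['cx'],c['fy']*q[1]+c['cy']])
E
python3 - <<'E'
import cv2,numpy as np
t=cv2.imread('pics/top0.png');s=cv2.imread('pics/side0.png')
a=cv2.resize(t[120:210,300:420],None,fx=6,fy=6,interpolation=cv2.INTER_CUBIC); cv2.imwrite('pics/c_rest.png',a)
b=cv2.resize(t[220:290,175:275],None,fx=4,fy=4,interpolation=cv2.INTER_CUBIC)
c=cv2.resize(s[225:340,290:390],None,fx=4,fy=4,interpolation=cv2.INTER_CUBIC)
h=np.zeros((460,800,3),np.uint8);h[:280,:400]=b;h[:460,400:]=c;cv2.imwrite('pics/c_jars.png',h)
cv2.imwrite('pics/c_rs.png',cv2.resize(s[160:220,255:325],None,fx=8,fy=8,interpolation=cv2.INTER_CUBIC))
E
```

```text
(no output)
```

View pics/c_rest.png

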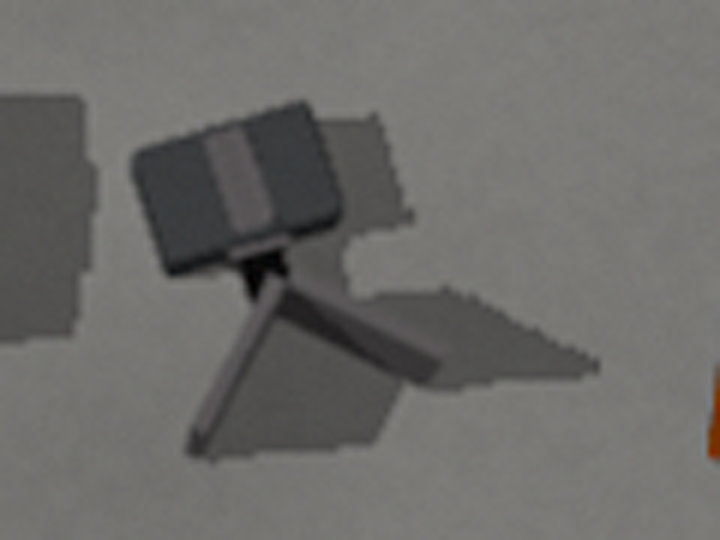

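View pics/c_jars.png

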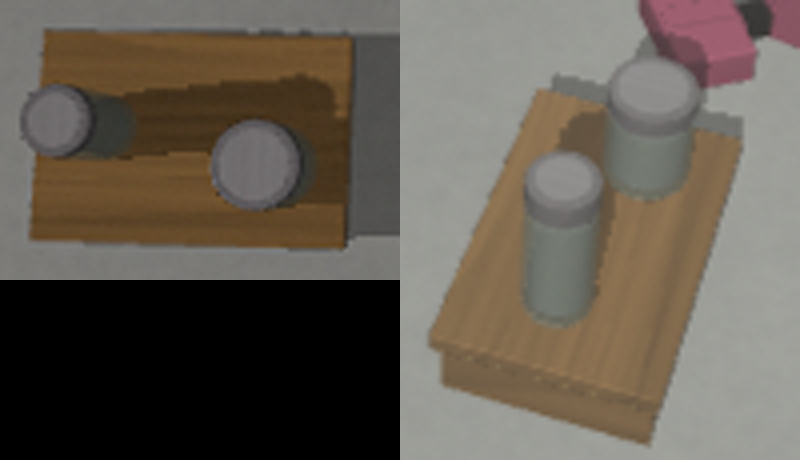

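View pics/c_rs.png

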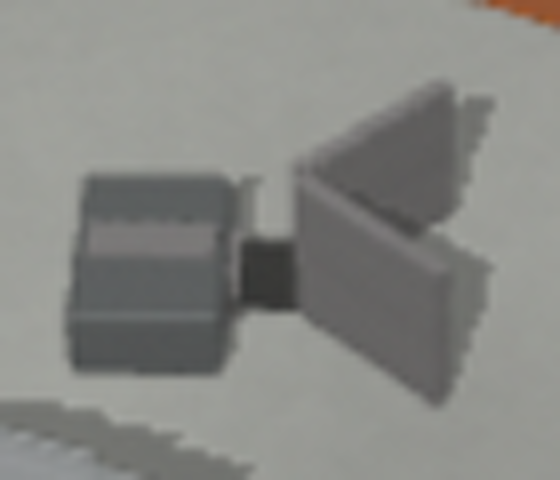

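Confirmed: the wide jar is the right-hand one in the top crop, lid centre about (239,261). The steel rest is the grey one, with its V opening down-left to down-right. Next I'll measure both.

```bash
python3 - <<'E'
from h import *
c=get_calibration('top');s=get_calibration('side')
t=cv2.imread('pics/top0.png')
hsv=cv2.cvtColor(t,cv2.COLOR_BGR2HSV)
m=((hsv[...,1]<45)&(hsv[...,2]>95)).astype(np.uint8)
for (x0,y0,x1,y1,z) in [(222,244,256,278,136),(178,238,200,262,170)]:
    g=t[y0:y1,x0:x1].astype(int); sub=((g.max(2)-g.min(2)<22)&(g.max(2)>90)).astype(np.uint8)
    cs,_=cv2.findContours(sub,cv2.RETR_EXTERNAL,cv2.CHAIN_APPROX_NONE)
    k=max(cs,key=cv2.contourArea);e=cv2.fitEllipse(k);u,v=e[0][0]+x0,e[0][1]+y0
    print('lid',u,v,e[1],onplane(c,u,v,z).round(1), 'diam~',np.mean(e[1])*np.linalg.norm(onplane(c,u+.5,v,z)-onplane(c,u-.5,v,z)))
T=lambda a,b,z:onplane(c,300+(a-2.5)/6,120+(b-2.5)/6,z).round(1)
S=lambda a,b,z:onplane(s,255+(a-3.5)/8,160+(b-3.5)/8,z).round(1)
print('housing top', T(132,157,32),T(306,102,32),T(341,212,32),T(168,272,32))
print('V apex,tips outer', T(277,277,68),T(197,445,68),T(435,365,68))
# stripe
print('stripe', T(225,127,32),T(255,230,32))
print('side: apex', S(302,165,68),'tipR',S(440,85,68),'tipL',S(447,268,68))
print('side housing top', S(88,178,32),S(222,178,32),S(222,318,32),S(76,318,32))
for p in [(300,100),(243,-52)]: pass
# riser top corners
R=lambda a,b:onplane(c,175+(a-1.5)/4,220+(b-1.5)/4,60).round(1)
print('riser',R(43,32),R(351,38),R(346,247),R(31,240))
E
```

```text
lid 237.9060869216919 261.0457572937012 (19.152671813964844, 20.51171112060547) [422.6 265.5 136. ] diam~ 48.89715052737956
lid 184.83221197128296 249.5968999862671 (18.794776916503906, 22.040454864501953) [450.5 387.1 170. ] diam~ 49.650463907063404
housing top [745.1  52.   32. ] [771.1 -31.7  32. ] [716.4 -46.3  32. ] [688.4  36.2  32. ]
V apex,tips outer [675.9 -11.9  68. ] [598.9  26.5  68. ] [633.8 -82.   68. ]
stripe [759.2   7.4  32. ] [708.2  -5.4  32. ]
side: apex [678.  -16.1  68. ] tipR [642.3 -81.7  68. ] tipL [606.1  26.6  68. ]
side housing top [772.4 -25.2  32. ] [721.3 -41.5  32. ] [692.   39.9  32. ] [745.2  56.8  32. ]
riser [514.2 424.1  60. ] [507.4 215.6  60. ] [370.2 218.4  60. ] [376.5 427.4  60. ]
```

```bash
python3 - <<'E'
from h import *
s=sense();R=np.array(s['orientation']);p=np.array(s['ee_pos'])
M=get_calibration('wrist')['world_to_cam'];o=-M[:3,:3].T@M[:3,3]
print('cam in tool',(R.T@(o-p)).round(1),'view dir in tool',(R.T@(-M[2,:3])).round(3))
for tgt in [[560,-40,260],[423,265.5,230]]:
    print((R.T@(np.array(tgt)-p)).round(1))
E
```

```text
cam in tool [  69.3    1.1 -152.9] view dir in tool [-0.247  0.001  0.969]
[ 506.3 -406.9  -28.7]
[ 490.9 -741.4    1.8]
```

>>> {"method": "step_arm", "body": {"rows": [{"dx": 40,"dy": -32,"dz": -2},{"dx": 80,"dy": -64,"dz": -4},{"dx": 120,"dy": -96,"dz": -7},{"dx": 158,"dy": -127,"dz": -9},{"dx": 197,"dy": -158,"dz": -11},{"dx": 236,"dy": -190,"dz": -13},{"dx": 275,"dy": -221,"dz": -15},{"dx": 314,"dy": -252,"dz": -18}]}}

```text
$.rows[0]: bad value
```

>>> {"method": "step_arm", "body": {"rows": [{"dx": 40,"dy": -32,"dz": -2},{"dx": 80,"dy": -64,"dz": -4},{"dx": 120,"dy": -96,"dz": -7},{"dx": 158,"dy": -127,"dz": -9},{"dx": 192,"dy": -155,"dz": -11},{"dx": 192,"dy": -155,"dz": -11},{"dx": 192,"dy": -155,"dz": -11}]}}

```text
$.rows[0]: bad value
```

>>> {"method": "step_arm", "body": {"rows": [{"dx": 40,"dy": -32,"dz": -2,"wx": 0,"wy": 0,"wz": 0,"hand": 91},{"dx": 80,"dy": -64,"dz": -4,"wx": 0,"wy": 0,"wz": 0,"hand": 91},{"dx": 120,"dy": -96,"dz": -7,"wx": 0,"wy": 0,"wz": 0,"hand": 91},{"dx": 158,"dy": -127,"dz": -9,"wx": 0,"wy": 0,"wz": 0,"hand": 91},{"dx": 197,"dy": -158,"dz": -11,"wx": 0,"wy": 0,"wz": 0,"hand": 91},{"dx": 236,"dy": -190,"dz": -13,"wx": 0,"wy": 0,"wz": 0,"hand": 91},{"dx": 275,"dy": -221,"dz": -15,"wx": 0,"wy": 0,"wz": 0,"hand": 91},{"dx": 314,"dy": -252,"dz": -18,"wx": 0,"wy": 0,"wz": 0,"hand": 91}]}}

```text
time: 0.95
ee_pos: [436.8, -255.6, 249.0]
orientation: [[0.93, 0.367, -0.001], [0.367, -0.93, 0.001], [-0.0, -0.001, -1.0]]
force: [1.0, -0.5, 0.0]
finger_gap: 90.5
```

>>> {"method": "step_arm", "body": {"rows": [{"dx": 40,"dy": -32,"dz": -2,"wx": 0,"wy": 0,"wz": 0,"hand": 91},{"dx": 80,"dy": -64,"dz": -4,"wx": 0,"wy": 0,"wz": 1,"hand": 91},{"dx": 120,"dy": -96,"dz": -7,"wx": 0,"wy": 0,"wz": 2,"hand": 91},{"dx": 158,"dy": -127,"dz": -9,"wx": 0,"wy": 0,"wz": 3,"hand": 91},{"dx": 193,"dy": -155,"dz": -11,"wx": 0,"wy": 0,"wz": 4,"hand": 91},{"dx": 193,"dy": -155,"dz": -11,"wx": 0,"wy": 0,"wz": 4,"hand": 91},{"dx": 193,"dy": -155,"dz": -11,"wx": 0,"wy": 0,"wz": 4,"hand": 91}]}}

```text
time: 1.65
ee_pos: [559.5, -39.3, 259.7]
orientation: [[0.953, 0.304, -0.002], [0.304, -0.953, 0.001], [-0.001, -0.002, -1.0]]
force: [-0.1, -0.1, -0.8]
finger_gap: 91.0
```

```bash
python3 - <<'E'
from h import *
import pickle
c=get_calibration('wrist');im=read_camera('wrist')[...,::-1]
pickle.dump(c,open('w1.pkl','wb'))
cv2.imwrite('pics/w1.png',im)
E
```

```text
(no output)
```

View pics/w1.png

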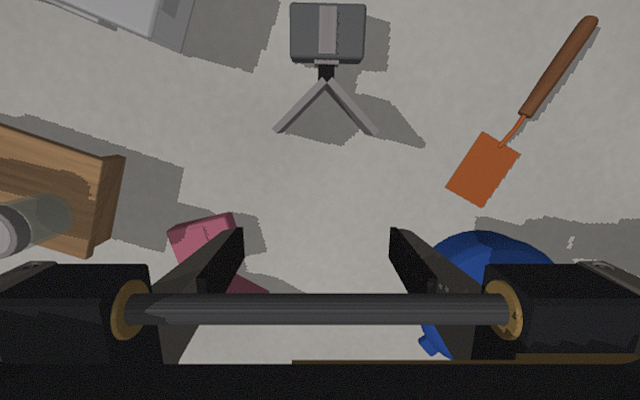

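Excellent view: the rest is nearly aligned with the tool. The housing is at (290–365, 3–62), the V apex near (327,80) and the tips near (277,131) and (372,131). I'll zoom in for accurate points.

```bash
python3 - <<'E'
import cv2
t=cv2.imread('pics/w1.png')
cv2.imwrite('pics/w1c.png',cv2.resize(t[0:145,265:385],None,fx=4,fy=4,interpolation=cv2.INTER_CUBIC))
cv2.imwrite('pics/w1d.png',cv2.resize(t[70:145,265:385],None,fx=6,fy=6,interpolation=cv2.INTER_CUBIC))
E
```

```text
(no output)
```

View pics/w1c.png

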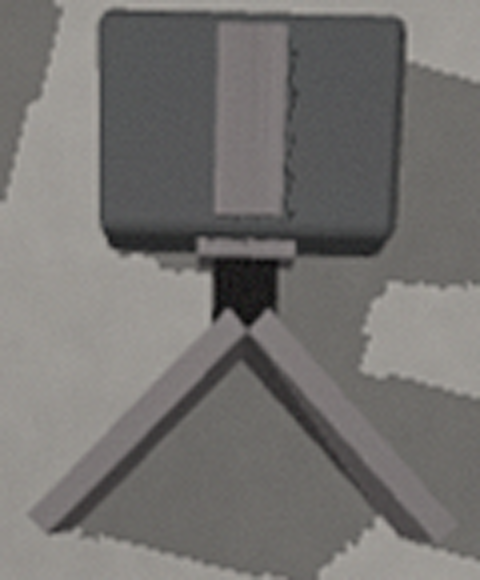

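View pics/w1d.png

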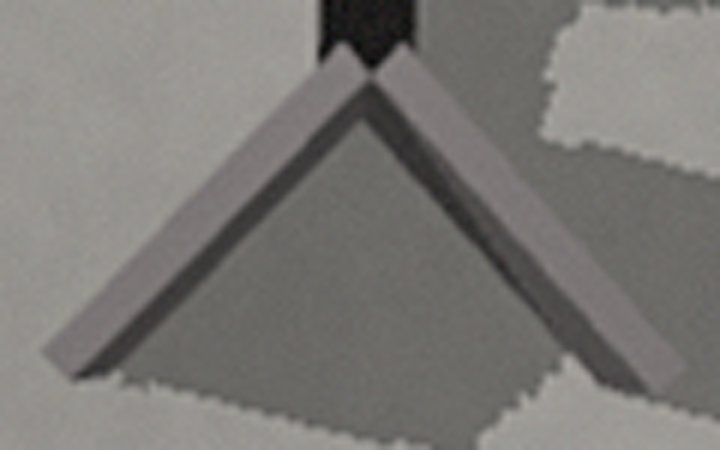

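```bash
python3 - <<'E'
from h import *
import pickle
c=pickle.load(open('w1.pkl','rb'))
P=lambda a,b,z:onplane(c,265+(a-2.5)/6,70+(b-2.5)/6,z)
Q=lambda a,b,z:onplane(c,265+(a-1.5)/4,(b-1.5)/4,z)
C=P(371,80,68);L=P(78,378,68);Rr=P(650,392,68);C0=P(362,122,0)
print('corner',C.round(1),'bottom',C0.round(1),'L',L.round(1),'R',Rr.round(1))
print('len',np.linalg.norm(L-C),np.linalg.norm(Rr-C))
b=(L-C)/np.linalg.norm(L-C)+(Rr-C)/np.linalg.norm(Rr-C);print('ang by faces',np.degrees(np.arctan2(-b[1],-b[0])))
w=L-Rr;print('ang by tips',np.degrees(np.arctan2(-w[0],w[1])))
h=[Q(101,15,32),Q(405,18,32),Q(393,236,32),Q(104,228,32)]
for k in h: print(k.round(1))
for i,j in [(0,1),(3,2)]:
    d=h[j]-h[i];print('w',np.linalg.norm(d),np.degrees(np.arctan2(d[0],-d[1])))
s1,s2=Q(250,25,32),Q(247,212,32);d=s1-s2;print('stripe ang',np.degrees(np.arctan2(d[1],d[0])),np.linalg.norm(d),s2.round(1))
E
```

```text
corner [675.3 -15.4  68. ] bottom [676.1 -15.4   0. ] L [607.4  21.6  68. ] R [638.3 -84.1  68. ]
len 77.36925940981038 78.05765600799819
ang by faces 16.57391615219633
ang by tips 16.321185700192036
[748.9  51.8  32. ]
[774.8 -31.8  32. ]
[719.6 -48.2  32. ]
[695.4  35.1  32. ]
w 87.47730727600145 17.170962821111424
w 86.70433999400838 16.223259293636268
stripe ang 17.17872426385574 49.152707995580236 [712.6  -4.4  32. ]
```

>>> {"method": "step_arm", "body": {"rows": [{"dx": -5,"dy": -42,"dz": 0,"wx": 0,"wy": 0,"wz": -8,"hand": 91},{"dx": -10,"dy": -84,"dz": 0,"wx": 0,"wy": 0,"wz": -16,"hand": 91},{"dx": -15,"dy": -126,"dz": 0,"wx": 0,"wy": 0,"wz": -24,"hand": 91},{"dx": -20,"dy": -168,"dz": 0,"wx": 0,"wy": 0,"wz": -32,"hand": 91},{"dx": -25,"dy": -210,"dz": 0,"wx": 0,"wy": 0,"wz": -40,"hand": 91},{"dx": -30,"dy": -252,"dz": 0,"wx": 0,"wy": 0,"wz": -48,"hand": 91},{"dx": -34,"dy": -294,"dz": 0,"wx": 0,"wy": 0,"wz": -56,"hand": 91},{"dx": -38,"dy": -332,"dz": 0,"wx": 0,"wy": 0,"wz": -64,"hand": 91}]}}

```text
time: 2.5
ee_pos: [422.5, 263.6, 260.2]
orientation: [[0.145, 0.989, -0.001], [0.989, -0.145, -0.0], [-0.001, -0.001, -1.0]]
force: [0.6, 0.6, 0.8]
finger_gap: 90.5
```

```bash
python3 - <<'E'
from h import *
import pickle
s=sense();print(s['ee_pos'],s['joints'])
c=get_calibration('wrist');im=read_camera('wrist')[...,::-1]
pickle.dump(c,open('w2.pkl','wb'))
cv2.imwrite('pics/w2.png',im)
E
```

```text
[422.52184392 263.57989647 260.18175434] [-0.02530049  0.25801034 -0.69221539  1.90029884  0.18840797  1.04981231
 -0.94094733]
```

View pics/w2.png

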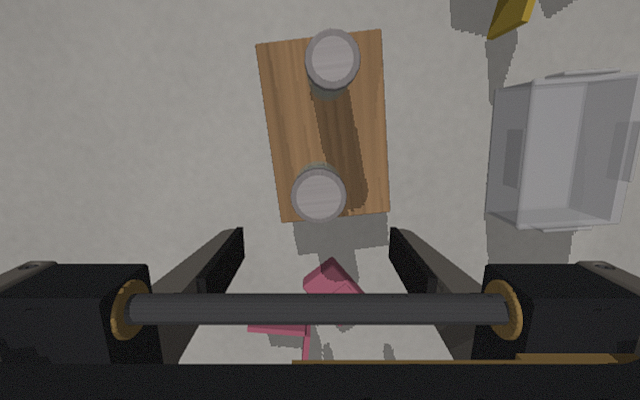

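```bash
python3 - <<'E'
from h import *
import pickle
c=pickle.load(open('w2.pkl','rb'));s=sense();R=np.array(s['orientation']);p=np.array(s['ee_pos'])
t=cv2.imread('pics/w2.png')
cv2.imwrite('pics/w2c.png',cv2.resize(t[150:240,270:370],None,fx=6,fy=6,interpolation=cv2.INTER_CUBIC))
g=cv2.GaussianBlur(cv2.cvtColor(t,cv2.COLOR_BGR2GRAY),(0,0),1.2)
for a,b,z in [((319,194),27,136),((332,60),27,170)]:
    x0,y0=a[0]-45,a[1]-45;x0=max(x0,0);y0=max(y0,0)
    print(cv2.HoughCircles(cv2.resize(g[y0:y0+90,x0:x0+90],None,fx=4,fy=4),cv2.HOUGH_GRADIENT,1,40,param1=60,param2=20,minRadius=80,maxRadius=135)[0][:3]/4+[x0,y0,0])
for u,v,z in [(318.5,194,136),(332,59,170)]:
    P=onplane(c,u,v,z);print(P.round(1),'tool',(R.T@(P-p)).round(1))
    for k in ([u-27,v],[u+27,v]): print(onplane(c,*k,z).round(1))
E
```

```text
Traceback (most recent call last):
TypeError: 'NoneType' object is not subscriptable
```

View pics/w2c.png

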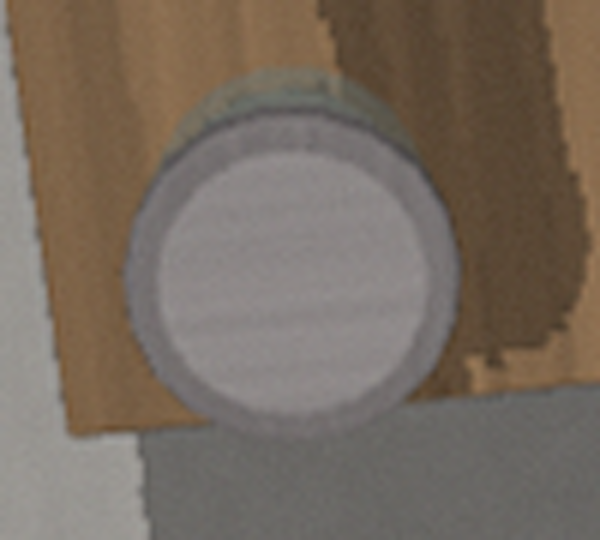

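```bash
python3 - <<'E'
from h import *
import pickle
c=pickle.load(open('w2.pkl','rb'));s=sense();R=np.array(s['orientation']);p=np.array(s['ee_pos'])
Q=lambda a,b,z:onplane(c,270+(a-2.5)/6,150+(b-2.5)/6,z)
print('inner',Q(293,282,136).round(1),'outer',Q(291.5,272,132).round(1),'diam',np.linalg.norm(Q(124,275,132)-Q(459,275,132)))
P=Q(292,278,134);print((R.T@(P-p)).round(1))
E
```

```text
inner [425.9 266.  136. ] outer [425.8 266.8 132. ] diam 55.446811799548456
[ -3.1   7.4 126.7]
```

```bash
cat > jar.py <<'E'
E
python3 - <<'E'
from h import *
s=sense();print(s['ee_pos'],s['qd'],s['orientation'])
c=get_calibration('wrist');im=read_camera('wrist')[...,::-1].copy()
s=sense();R=np.array(s['orientation']);p=np.array(s['ee_pos']);print(p,s['qd'])
cv2.imwrite('pics/w3c.png',cv2.resize(im[150:240,270:370],None,fx=6,fy=6,interpolation=cv2.INTER_CUBIC))
import pickle;pickle.dump(c,open('w3.pkl','wb'))
E
```

```text
[419.14433377 269.8177197  260.68055441] [ 0.02872368 -0.02091465  0.03506574  0.01721335 -0.03061432  0.00328715
 -0.08538597] [[ 0.13102168  0.99137708 -0.00219225]
 [ 0.99137328 -0.1310127   0.00383348]
 [ 0.00351322 -0.0026756  -0.99999025]]
[420.60630877 267.08640905 260.46611997] [ 0.04404854 -0.0031578   0.08737622  0.00479364  0.01951683  0.01101312
 -0.03644402]
```

View pics/w3c.png

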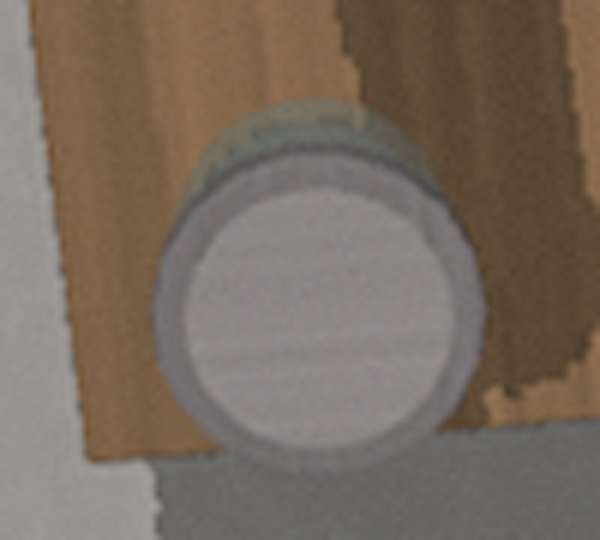

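```bash
python3 - <<'E'
from h import *
import pickle
c=pickle.load(open('w3.pkl','rb'));s=sense();R=np.array(s['orientation']);p=np.array(s['ee_pos'])
Q=lambda a,b,z:onplane(c,270+(a-2.5)/6,150+(b-2.5)/6,z)
print('inner',Q(320,317,136).round(1),'outer',Q(320,309,132).round(1),p)
E
```

```text
inner [425.9 266.3 136. ] outer [426.  266.6 132. ] [420.60630877 267.08640905 260.46611997]
```

>>> {"method": "step_arm", "body": {"rows": [{"dx": 0,"dy": 5,"dz": 15,"wx": 0,"wy": 0,"wz": -4,"hand": 91},{"dx": 0,"dy": 5,"dz": 40,"wx": 0,"wy": 0,"wz": -7,"hand": 91},{"dx": 0,"dy": 5,"dz": 60,"wx": 0,"wy": 0,"wz": -7,"hand": 91},{"dx": 0,"dy": 5,"dz": 70,"wx": 0,"wy": 0,"wz": -7,"hand": 91},{"dx": 0,"dy": 5,"dz": 75,"wx": 0,"wy": 0,"wz": -7,"hand": 91},{"dx": 0,"dy": 5,"dz": 75,"wx": 0,"wy": 0,"wz": -7,"hand": 91},{"dx": 0,"dy": 5,"dz": 75,"wx": 0,"wy": 0,"wz": -7,"hand": 91},{"dx": 0,"dy": 5,"dz": 75,"wx": 0,"wy": 0,"wz": -7,"hand": 91}]}}

```text
time: 3.4
ee_pos: [425.9, 266.8, 186.3]
orientation: [[0.018, 1.0, -0.001], [1.0, -0.018, 0.003], [0.003, -0.001, -1.0]]
force: [0.0, 0.8, -0.0]
finger_gap: 91.1
```

Centred. Descending 82 mm (TCP z 104) and gripping.

>>> {"method": "step_arm", "body": {"rows": [{"dx": 0,"dy": 0,"dz": 20,"wx": 0,"wy": 0,"wz": 0,"hand": 91},{"dx": 0,"dy": 0,"dz": 40,"wx": 0,"wy": 0,"wz": 0,"hand": 91},{"dx": 0,"dy": 0,"dz": 60,"wx": 0,"wy": 0,"wz": 0,"hand": 91},{"dx": 0,"dy": 0,"dz": 74,"wx": 0,"wy": 0,"wz": 0,"hand": 91},{"dx": 0,"dy": 0,"dz": 82,"wx": 0,"wy": 0,"wz": 0,"hand": 91},{"dx": 0,"dy": 0,"dz": 82,"wx": 0,"wy": 0,"wz": 0,"hand": 91},{"dx": 0,"dy": 0,"dz": 82,"wx": 0,"wy": 0,"wz": 0,"hand": 91}]}}

```text
time: 4.1
ee_pos: [426.2, 267.4, 104.8]
orientation: [[0.018, 1.0, 0.0], [1.0, -0.018, 0.003], [0.003, 0.0, -1.0]]
force: [-0.2, 0.5, -1.0]
finger_gap: 91.2
```

>>> {"method": "step_arm", "body": {"rows": [{"dx": 0,"dy": 0,"dz": 0,"wx": 0,"wy": 0,"wz": 0,"hand": 64},{"dx": 0,"dy": 0,"dz": 0,"wx": 0,"wy": 0,"wz": 0,"hand": 60},{"dx": 0,"dy": 0,"dz": 0,"wx": 0,"wy": 0,"wz": 0,"hand": 56},{"dx": 0,"dy": 0,"dz": 0,"wx": 0,"wy": 0,"wz": 0,"hand": 45},{"dx": 0,"dy": 0,"dz": 0,"wx": 0,"wy": 0,"wz": 0,"hand": 45},{"dx": 0,"dy": 0,"dz": 0,"wx": 0,"wy": 0,"wz": 0,"hand": 45}]}}

```text
time: 4.7
ee_pos: [426.1, 267.4, 105.0]
orientation: [[0.018, 1.0, -0.0], [1.0, -0.018, 0.003], [0.003, -0.0, -1.0]]
force: [-0.7, -0.5, 2.6]
finger_gap: 55.8
```

>>> {"method": "step_arm", "body": {"rows": [{"dx": 0,"dy": 0,"dz": -5,"wx": 0,"wy": 0,"wz": 0,"hand": 45},{"dx": 0,"dy": 0,"dz": -15,"wx": 0,"wy": 0,"wz": 0,"hand": 45},{"dx": 0,"dy": 0,"dz": -30,"wx": 0,"wy": 0,"wz": 0,"hand": 45},{"dx": 0,"dy": 0,"dz": -50,"wx": 0,"wy": 0,"wz": 0,"hand": 45},{"dx": 0,"dy": 0,"dz": -70,"wx": 0,"wy": 0,"wz": 0,"hand": 45},{"dx": 0,"dy": 0,"dz": -85,"wx": 0,"wy": 0,"wz": 0,"hand": 45},{"dx": 0,"dy": 0,"dz": -95,"wx": 0,"wy": 0,"wz": 0,"hand": 45},{"dx": 0,"dy": 0,"dz": -95,"wx": 0,"wy": 0,"wz": 0,"hand": 45}]}}

```text
time: 5.5
ee_pos: [426.8, 267.4, 201.6]
orientation: [[0.018, 1.0, 0.003], [1.0, -0.018, 0.004], [0.004, 0.003, -1.0]]
force: [0.3, 0.5, -2.8]
finger_gap: 55.7
```

>>> {"method": "step_arm", "body": {"rows": [{"dx": -20,"dy": 9,"dz": 0,"wx": 0,"wy": 0,"wz": 5,"hand": 45},{"dx": -55,"dy": 25,"dz": 0,"wx": 0,"wy": 0,"wz": 13,"hand": 45},{"dx": -95,"dy": 44,"dz": 0,"wx": 0,"wy": 0,"wz": 21,"hand": 45},{"dx": -135,"dy": 62,"dz": 0,"wx": 0,"wy": 0,"wz": 29,"hand": 45},{"dx": -175,"dy": 81,"dz": 0,"wx": 0,"wy": 0,"wz": 37,"hand": 45},{"dx": -215,"dy": 99,"dz": 0,"wx": 0,"wy": 0,"wz": 45,"hand": 45},{"dx": -250,"dy": 115,"dz": 0,"wx": 0,"wy": 0,"wz": 53,"hand": 45},{"dx": -275,"dy": 127,"dz": 0,"wx": 0,"wy": 0,"wz": 60,"hand": 45}]}}

```text
time: 6.3
ee_pos: [548.8, -13.2, 199.6]
orientation: [[0.879, 0.477, 0.001], [0.477, -0.879, 0.003], [0.002, -0.002, -1.0]]
force: [0.9, 0.3, -3.9]
finger_gap: 55.4
```

>>> {"method": "step_arm", "body": {"rows": [{"dx": -1,"dy": 20,"dz": 0,"wx": 0,"wy": 0,"wz": 6,"hand": 45},{"dx": -2,"dy": 32,"dz": 10,"wx": 0,"wy": 0,"wz": 10,"hand": 45},{"dx": -2,"dy": 38,"dz": 30,"wx": 0,"wy": 0,"wz": 12,"hand": 45},{"dx": -2,"dy": 39,"dz": 55,"wx": 0,"wy": 0,"wz": 12,"hand": 45},{"dx": -2,"dy": 39,"dz": 80,"wx": 0,"wy": 0,"wz": 12,"hand": 45},{"dx": -2,"dy": 39,"dz": 95,"wx": 0,"wy": 0,"wz": 12,"hand": 45},{"dx": -2,"dy": 39,"dz": 100,"wx": 0,"wy": 0,"wz": 12,"hand": 45},{"dx": -2,"dy": 39,"dz": 100,"wx": 0,"wy": 0,"wz": 12,"hand": 45}]}}

```text
time: 7.1
ee_pos: [565.4, -47.9, 98.9]
orientation: [[0.959, 0.284, -0.001], [0.284, -0.959, 0.003], [0.0, -0.003, -1.0]]
force: [0.6, -0.0, -2.7]
finger_gap: 55.7
```

```bash
python3 - <<'E'
from h import *
s=sense();print(s['ee_pos'],s['orientation'],s['force'])
cv2.imwrite('pics/w4.png',read_camera('wrist')[...,::-1]);print(sense()['ee_pos'])
E
```

```text
[565.36654759 -47.94072057  98.85193446] [[ 9.58907756e-01  2.83717526e-01 -5.30868287e-04]
 [ 2.83717657e-01 -9.58901835e-01  3.40043223e-03]
 [ 4.55711645e-04 -3.41131754e-03 -9.99994078e-01]] [ 0.55542073 -0.01333648 -2.65606841]
[566.08059628 -47.9664408   99.7904951 ]
```

View pics/w4.png

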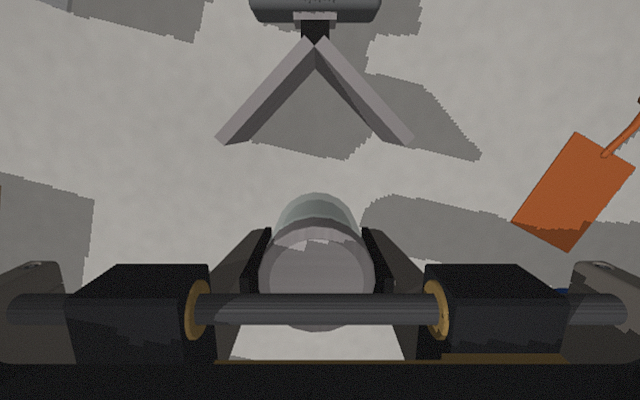

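>>> {"method": "step_arm", "body": {"rows": [{"dx": 0,"dy": 0,"dz": 15,"wx": 0,"wy": 0,"wz": 0,"hand": 45},{"dx": 0,"dy": 0,"dz": 30,"wx": 0,"wy": 0,"wz": 0,"hand": 45},{"dx": 0,"dy": 0,"dz": 42,"wx": 0,"wy": 0,"wz": 0,"hand": 45},{"dx": 0,"dy": 0,"dz": 49,"wx": 0,"wy": 0,"wz": 0,"hand": 45},{"dx": 0,"dy": 0,"dz": 52,"wx": 0,"wy": 0,"wz": 0,"hand": 45},{"dx": 0,"dy": 0,"dz": 52,"wx": 0,"wy": 0,"wz": 0,"hand": 45},{"dx": 0,"dy": 0,"dz": 53,"wx": 0,"wy": 0,"wz": 0,"hand": 45}]}}

```text
time: 7.85
ee_pos: [566.6, -47.8, 47.1]
orientation: [[0.959, 0.284, 0.002], [0.284, -0.959, 0.003], [0.003, -0.002, -1.0]]
force: [-0.5, -0.5, -3.1]
finger_gap: 55.4
```

>>> {"method": "step_arm", "body": {"rows": [{"dx": 0,"dy": 0,"dz": 1,"wx": 0,"wy": 0,"wz": 0,"hand": 45},{"dx": 0,"dy": 0,"dz": 1,"wx": 0,"wy": 0,"wz": 0,"hand": 45},{"dx": 0,"dy": 0,"dz": 2,"wx": 0,"wy": 0,"wz": 0,"hand": 45},{"dx": 0,"dy": 0,"dz": 2,"wx": 0,"wy": 0,"wz": 0,"hand": 45}]}}

```text
time: 8.25
ee_pos: [566.6, -47.8, 45.2]
orientation: [[0.959, 0.284, 0.002], [0.284, -0.959, 0.003], [0.003, -0.002, -1.0]]
force: [-0.2, 0.1, -2.7]
finger_gap: 55.7
```

>>> {"method": "step_arm", "body": {"rows": [{"dx": 0,"dy": 0,"dz": 0.5,"wx": 0,"wy": 0,"wz": 0,"hand": 45},{"dx": 0,"dy": 0,"dz": 0.5,"wx": 0,"wy": 0,"wz": 0,"hand": 45},{"dx": 0,"dy": 0,"dz": 1,"wx": 0,"wy": 0,"wz": 0,"hand": 45},{"dx": 0,"dy": 0,"dz": 1,"wx": 0,"wy": 0,"wz": 0,"hand": 45}]}}

```text
time: 8.65
ee_pos: [566.7, -47.7, 45.0]
orientation: [[0.959, 0.284, 0.002], [0.284, -0.959, 0.003], [0.003, -0.002, -1.0]]
force: [-2.5, 1.3, 5.6]
finger_gap: 55.6
```

>>> {"method": "step_arm", "body": {"rows": [{"dx": 0,"dy": 0,"dz": 0,"wx": 0,"wy": 0,"wz": 0,"hand": 60},{"dx": 0,"dy": 0,"dz": 0,"wx": 0,"wy": 0,"wz": 0,"hand": 75},{"dx": 0,"dy": 0,"dz": 0,"wx": 0,"wy": 0,"wz": 0,"hand": 91},{"dx": 0,"dy": 0,"dz": 0,"wx": 0,"wy": 0,"wz": 0,"hand": 91},{"dx": 0,"dy": 0,"dz": 0,"wx": 0,"wy": 0,"wz": 0,"hand": 91}]}}

```text
time: 9.15
ee_pos: [566.7, -47.7, 44.9]
orientation: [[0.959, 0.284, 0.002], [0.284, -0.959, 0.003], [0.003, -0.002, -1.0]]
force: [0.3, 0.1, -0.2]
finger_gap: 89.8
```

>>> {"method": "step_arm", "body": {"rows": [{"dx": 0,"dy": 0,"dz": -10,"wx": 0,"wy": 0,"wz": 0,"hand": 91},{"dx": 0,"dy": 0,"dz": -30,"wx": 0,"wy": 0,"wz": 0,"hand": 91},{"dx": 0,"dy": 0,"dz": -55,"wx": 0,"wy": 0,"wz": 0,"hand": 91},{"dx": 0,"dy": 0,"dz": -72,"wx": 0,"wy": 0,"wz": 0,"hand": 91},{"dx": -25,"dy": 0,"dz": -80,"wx": 0,"wy": 0,"wz": 0,"hand": 91},{"dx": -55,"dy": 0,"dz": -80,"wx": 0,"wy": 0,"wz": 0,"hand": 91},{"dx": -70,"dy": 0,"dz": -80,"wx": 0,"wy": 0,"wz": 0,"hand": 91},{"dx": -70,"dy": 0,"dz": -80,"wx": 0,"wy": 0,"wz": 0,"hand": 91}]}}

```text
time: 9.95
ee_pos: [497.8, -68.7, 125.4]
orientation: [[0.959, 0.282, 0.002], [0.282, -0.959, 0.002], [0.002, -0.001, -1.0]]
force: [0.1, -0.1, 0.1]
finger_gap: 90.9
```

>>> {"method": "step_arm", "body": {"rows": [{"dx": 0,"dy": 0,"dz": 0,"wx": 0,"wy": 0,"wz": 0,"hand": 0},{"dx": 0,"dy": 0,"dz": 0,"wx": 0,"wy": 0,"wz": 0,"hand": 0},{"dx": 0,"dy": 0,"dz": 0,"wx": 0,"wy": 0,"wz": 0,"hand": 0},{"dx": 0,"dy": 0,"dz": 0,"wx": 0,"wy": 0,"wz": 0,"hand": 0},{"dx": 0,"dy": 0,"dz": 0,"wx": 0,"wy": 0,"wz": 0,"hand": 0},{"dx": 0,"dy": 0,"dz": 0,"wx": 0,"wy": 0,"wz": 0,"hand": 0},{"dx": 0,"dy": 0,"dz": 0,"wx": 0,"wy": 0,"wz": 0,"hand": 0},{"dx": 0,"dy": 0,"dz": 0,"wx": 0,"wy": 0,"wz": 0,"hand": 0}]}}

```text
time: 10.75
ee_pos: [497.8, -68.7, 125.3]
orientation: [[0.959, 0.282, 0.002], [0.282, -0.959, 0.002], [0.002, -0.002, -1.0]]
force: [-0.5, 0.4, -0.3]
finger_gap: 29.1
```

```bash
python3 - <<'E'
from h import *
import pickle
s=sense();print(s['ee_pos'],s['qd'].round(3),s['force'],s['finger_gap'])
c=get_calibration('wrist');im=read_camera('wrist')[...,::-1];pickle.dump(c,open('w5.pkl','wb'))
cv2.imwrite('pics/w5.png',im);
E
```

```text
[497.79415347 -68.71600259 125.34079127] [ 0.    -0.001  0.     0.    -0.002 -0.001  0.001] [-0.4515465   0.35293973 -0.32533561] 29.094736395395493
```

View pics/w5.png

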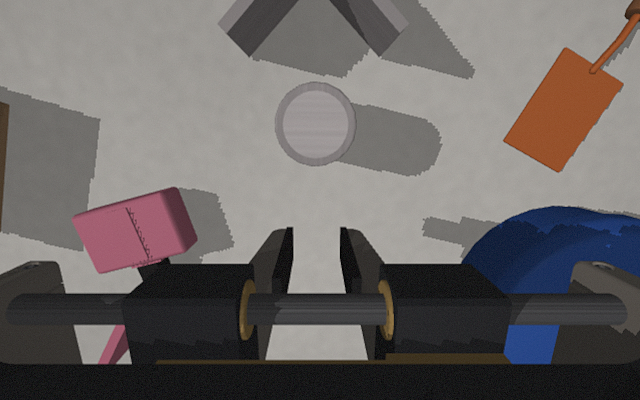

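```bash
python3 - <<'E'
from h import *
import pickle
c=pickle.load(open('w5.pkl','rb'))
P=onplane(c,315.7,123.3,76);print(P.round(1),[onplane(c,u,124,74).round(1) for u in (275,356)])
for a in (16.6,):
    ax=np.array([np.cos(np.radians(a)),np.sin(np.radians(a))]);ay=np.array([-ax[1],ax[0]])
    C=np.array([675.5,-15.4])
    for q in (P[:2],np.array([497.8,-68.7]),np.array([566.7,-47.7])): print((ax@(q-C)).round(1),(ay@(q-C)).round(1))
E
```

```text
[567.8 -49.1  76. ] [array([559.5, -22.6,  74. ]), array([575.1, -75.5,  74. ])]
-112.9 -1.5
-185.5 -0.3
-113.5 0.1
```

>>> {"method": "step_arm", "body": {"rows": [{"dx": 0,"dy": 0,"dz": 0,"wx": 0,"wy": 0,"wz": 0,"hand": 0},{"dx": 0,"dy": 0,"dz": 0,"wx": 0,"wy": 0,"wz": 0,"hand": 0},{"dx": 0,"dy": 0,"dz": 0,"wx": 0,"wy": 0,"wz": 0,"hand": 0},{"dx": 0,"dy": 0,"dz": 0,"wx": 0,"wy": 0,"wz": 0,"hand": 0},{"dx": 0,"dy": 0,"dz": 0,"wx": 0,"wy": 0,"wz": 0,"hand": 0}]}}

```text
time: 11.3
ee_pos: [497.8, -68.7, 125.4]
orientation: [[0.959, 0.282, 0.002], [0.282, -0.959, 0.002], [0.002, -0.002, -1.0]]
force: [-1.0, -0.3, 0.2]
finger_gap: 0.3
```

>>> {"method": "step_arm", "body": {"rows": [{"dx": 0,"dy": 0,"dz": 25,"wx": 0,"wy": 0,"wz": 0,"hand": 0},{"dx": 0,"dy": 0,"dz": 50,"wx": 0,"wy": 0,"wz": 0,"hand": 0},{"dx": 0,"dy": 0,"dz": 75,"wx": 0,"wy": 0,"wz": 0,"hand": 0},{"dx": 0,"dy": 0,"dz": 90,"wx": 0,"wy": 0,"wz": 0,"hand": 0},{"dx": 0,"dy": 0,"dz": 96,"wx": 0,"wy": 0,"wz": 0,"hand": 0},{"dx": 0,"dy": 0,"dz": 96,"wx": 0,"wy": 0,"wz": 0,"hand": 0},{"dx": 0,"dy": 0,"dz": 96,"wx": 0,"wy": 0,"wz": 0,"hand": 0}]}}

```text
time: 12.0
ee_pos: [498.5, -68.6, 30.0]
orientation: [[0.959, 0.282, 0.003], [0.282, -0.959, 0.002], [0.003, -0.001, -1.0]]
force: [0.6, 0.2, 0.0]
finger_gap: 0.4
```

>>> {"method": "step_arm", "body": {"rows": [{"dx": 6,"dy": 0,"dz": 0,"wx": 0,"wy": 0,"wz": 0,"hand": 0},{"dx": 12,"dy": 0,"dz": 0,"wx": 0,"wy": 0,"wz": 0,"hand": 0},{"dx": 18,"dy": 0,"dz": 0,"wx": 0,"wy": 0,"wz": 0,"hand": 0},{"dx": 24,"dy": 0,"dz": 0,"wx": 0,"wy": 0,"wz": 0,"hand": 0},{"dx": 27,"dy": 0,"dz": 0,"wx": 0,"wy": 0,"wz": 0,"hand": 0},{"dx": 27,"dy": 0,"dz": 0,"wx": 0,"wy": 0,"wz": 0,"hand": 0},{"dx": 27,"dy": 0,"dz": 0,"wx": 0,"wy": 0,"wz": 0,"hand": 0}]}}

```text
time: 12.7
ee_pos: [524.2, -60.9, 29.9]
orientation: [[0.959, 0.282, 0.002], [0.282, -0.959, 0.002], [0.003, -0.001, -1.0]]
force: [1.0, -0.1, 0.4]
finger_gap: 0.7
```

```bash
python3 - <<'E'
from h import *
s=sense();print(s['ee_pos'],s['force'])
cv2.imwrite('pics/w6.png',read_camera('wrist')[...,::-1]);
E
```

```text
[524.20310323 -60.90323869  29.93981532] [ 0.98627714 -0.11907478  0.35556773]
```

View pics/w6.png

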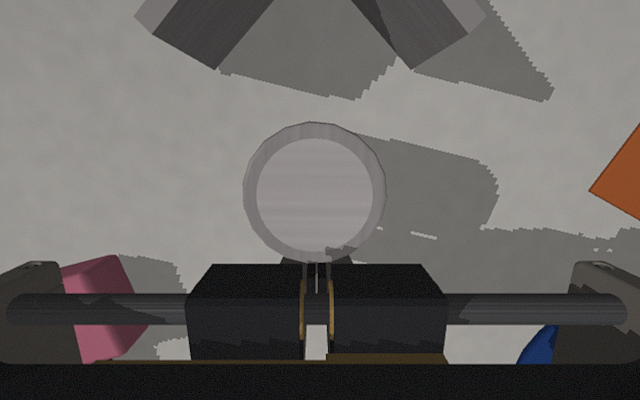

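>>> {"method": "step_arm", "body": {"rows": [{"dx": 3,"dy": 0,"dz": 0,"wx": 0,"wy": 0,"wz": 0,"hand": 0},{"dx": 6,"dy": 0,"dz": 0,"wx": 0,"wy": 0,"wz": 0,"hand": 0},{"dx": 9,"dy": 0,"dz": 0,"wx": 0,"wy": 0,"wz": 0,"hand": 0},{"dx": 12,"dy": 0,"dz": 0,"wx": 0,"wy": 0,"wz": 0,"hand": 0},{"dx": 15,"dy": 0,"dz": 0,"wx": 0,"wy": 0,"wz": 0,"hand": 0},{"dx": 18,"dy": 0,"dz": 0,"wx": 0,"wy": 0,"wz": 0,"hand": 0},{"dx": 21,"dy": 0,"dz": 0,"wx": 0,"wy": 0,"wz": 0,"hand": 0},{"dx": 24,"dy": 0,"dz": 0,"wx": 0,"wy": 0,"wz": 0,"hand": 0}]}}

```text
time: 13.55
ee_pos: [547.4, -54.1, 29.9]
orientation: [[0.959, 0.282, 0.002], [0.282, -0.959, 0.002], [0.003, -0.001, -1.0]]
force: [-1.7, 0.1, 0.6]
finger_gap: 0.3
```

>>> {"method": "step_arm", "body": {"rows": [{"dx": 3,"dy": 0,"dz": 0,"wx": 0,"wy": 0,"wz": 0,"hand": 0},{"dx": 6,"dy": 0,"dz": 0,"wx": 0,"wy": 0,"wz": 0,"hand": 0},{"dx": 9,"dy": 0,"dz": 0,"wx": 0,"wy": 0,"wz": 0,"hand": 0},{"dx": 12,"dy": 0,"dz": 0,"wx": 0,"wy": 0,"wz": 0,"hand": 0},{"dx": 15,"dy": 0,"dz": 0,"wx": 0,"wy": 0,"wz": 0,"hand": 0},{"dx": 18,"dy": 0,"dz": 0,"wx": 0,"wy": 0,"wz": 0,"hand": 0},{"dx": 20,"dy": 0,"dz": 0,"wx": 0,"wy": 0,"wz": 0,"hand": 0},{"dx": 20,"dy": 0,"dz": 0,"wx": 0,"wy": 0,"wz": 0,"hand": 0}]}}

```text
time: 14.35
ee_pos: [567.0, -48.3, 30.0]
orientation: [[0.959, 0.283, 0.003], [0.282, -0.959, 0.002], [0.003, -0.001, -1.0]]
force: [-0.9, 0.3, -0.1]
finger_gap: 0.5
```

```bash
python3 - <<'E'
from h import *
import pickle
s=sense();print(s['ee_pos'],s['force'])
c=get_calibration('wrist');pickle.dump(c,open('w7.pkl','wb'))
cv2.imwrite('pics/w7.png',read_camera('wrist')[...,::-1]);
E
```

```text
[566.99865105 -48.25572836  30.0025955 ] [-0.9026639   0.33481855 -0.09089023]
```

View pics/w7.png

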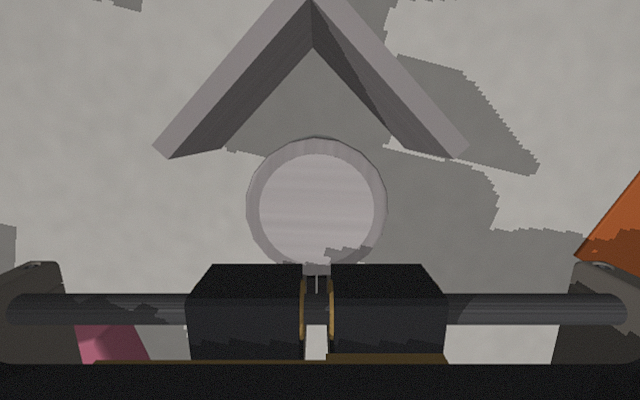

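```bash
python3 - <<'E'
from h import *
import pickle
c=pickle.load(open('w7.pkl','rb'));s=sense();R=np.array(s['orientation']);p=np.array(s['ee_pos'])
t=lambda u,v,z:(R.T@(onplane(c,u,v,z)-p))[:2].round(1)
print('jar',t(316.5,207,75),'corner bottom',t(313.5,46,0),'tips',t(170,158,68),t(449,159,68))
cv2.imwrite('pics/w7c.png',cv2.resize(cv2.imread('pics/w7.png')[0:165,150:470],None,fx=2.5,fy=2.5))
E
```

```text
jar [40.1  1.3] corner bottom [115.1  -0.3] tips [ 58.2 -56.4] [57.8 53.5]
```

View pics/w7c.png

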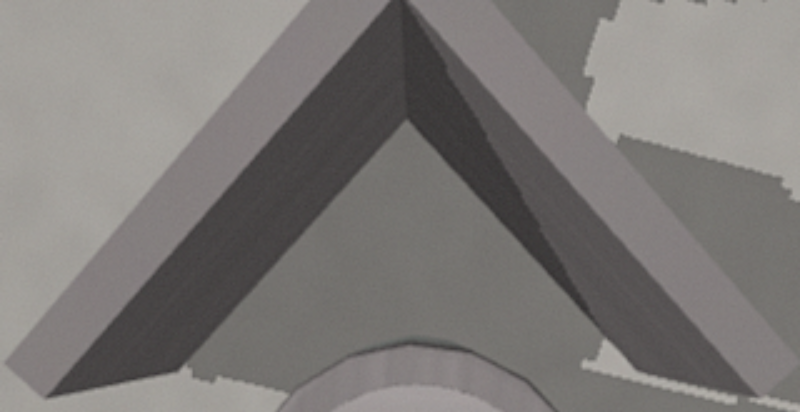

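>>> {"method": "step_arm", "body": {"rows": [{"dx": 3,"dy": -0.2,"dz": 0,"wx": 0,"wy": 0,"wz": 0,"hand": 0},{"dx": 6,"dy": -0.4,"dz": 0,"wx": 0,"wy": 0,"wz": 0,"hand": 0},{"dx": 9,"dy": -0.6,"dz": 0,"wx": 0,"wy": 0,"wz": 0,"hand": 0},{"dx": 12,"dy": -0.8,"dz": 0,"wx": 0,"wy": 0,"wz": 0,"hand": 0},{"dx": 15,"dy": -1,"dz": 0,"wx": 0,"wy": 0,"wz": 0,"hand": 0},{"dx": 18,"dy": -1.2,"dz": 0,"wx": 0,"wy": 0,"wz": 0,"hand": 0},{"dx": 21,"dy": -1.4,"dz": 0,"wx": 0,"wy": 0,"wz": 0,"hand": 0},{"dx": 24,"dy": -1.5,"dz": 0,"wx": 0,"wy": 0,"wz": 0,"hand": 0}]}}

```text
time: 15.2
ee_pos: [589.6, -39.9, 30.0]
orientation: [[0.959, 0.283, 0.003], [0.283, -0.959, 0.002], [0.003, -0.001, -1.0]]
force: [-1.8, -0.5, 0.6]
finger_gap: 0.7
```

>>> {"method": "step_arm", "body": {"rows": [{"dx": 1,"dy": 0,"dz": 0,"wx": 0,"wy": 0,"wz": 0,"hand": 0},{"dx": 2,"dy": 0,"dz": 0,"wx": 0,"wy": 0,"wz": 0,"hand": 0},{"dx": 3,"dy": 0,"dz": 0,"wx": 0,"wy": 0,"wz": 0,"hand": 0},{"dx": 4,"dy": 0,"dz": 0,"wx": 0,"wy": 0,"wz": 0,"hand": 0},{"dx": 4,"dy": 0,"dz": 0,"wx": 0,"wy": 0,"wz": 0,"hand": 0}]}}

```text
time: 15.7
ee_pos: [593.7, -38.8, 30.0]
orientation: [[0.959, 0.282, 0.003], [0.282, -0.959, 0.002], [0.003, -0.001, -1.0]]
force: [-0.9, -0.3, -0.3]
finger_gap: 0.3
```

```bash
python3 - <<'E'
from h import *
s=sense();print(s['ee_pos'],s['force'])
cv2.imwrite('pics/w8.png',read_camera('wrist')[...,::-1]);s=sense();print(s['ee_pos'],s['force'])
E
```

```text
[593.66234688 -38.83975406  30.04811457] [-0.94616014 -0.25666775 -0.27134107]
[593.64302187 -38.82308166  30.05124575] [-0.71545201 -1.0029159  -0.08713163]
```

View pics/w8.png

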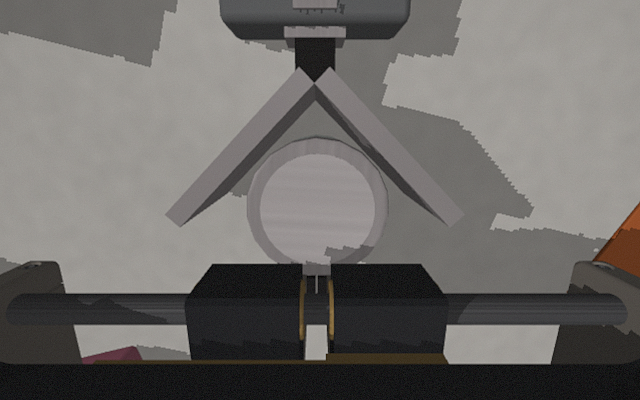

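>>> {"method": "step_arm", "body": {"rows": [{"dx": 0.5,"dy": 0,"dz": 0,"wx": 0,"wy": 0,"wz": 0,"hand": 0},{"dx": 1,"dy": 0,"dz": 0,"wx": 0,"wy": 0,"wz": 0,"hand": 0},{"dx": 1.5,"dy": 0,"dz": 0,"wx": 0,"wy": 0,"wz": 0,"hand": 0},{"dx": 2,"dy": 0,"dz": 0,"wx": 0,"wy": 0,"wz": 0,"hand": 0},{"dx": 2.5,"dy": 0,"dz": 0,"wx": 0,"wy": 0,"wz": 0,"hand": 0},{"dx": 3,"dy": 0,"dz": 0,"wx": 0,"wy": 0,"wz": 0,"hand": 0},{"dx": 3,"dy": 0,"dz": 0,"wx": 0,"wy": 0,"wz": 0,"hand": 0}]}}

```text
time: 16.45
ee_pos: [596.7, -37.9, 30.1]
orientation: [[0.959, 0.283, 0.003], [0.283, -0.959, 0.002], [0.004, -0.001, -1.0]]
force: [-1.7, -0.5, -1.2]
finger_gap: 0.0
```

>>> {"method": "step_arm", "body": {"rows": [{"dx": 0.5,"dy": 0,"dz": 0,"wx": 0,"wy": 0,"wz": 0,"hand": 0},{"dx": 1,"dy": 0,"dz": 0,"wx": 0,"wy": 0,"wz": 0,"hand": 0},{"dx": 1,"dy": 0,"dz": 0,"wx": 0,"wy": 0,"wz": 0,"hand": 0}]}}

```text
time: 16.75
ee_pos: [597.8, -37.5, 30.1]
orientation: [[0.959, 0.283, 0.003], [0.283, -0.959, 0.002], [0.004, -0.001, -1.0]]
force: [-1.6, -0.2, -0.8]
finger_gap: 0.5
```

>>> {"method": "step_arm", "body": {"rows": [{"dx": 0.5,"dy": 0,"dz": 0,"wx": 0,"wy": 0,"wz": 0,"hand": 0},{"dx": 1,"dy": 0,"dz": 0,"wx": 0,"wy": 0,"wz": 0,"hand": 0},{"dx": 1,"dy": 0,"dz": 0,"wx": 0,"wy": 0,"wz": 0,"hand": 0}]}}

```text
time: 17.05
ee_pos: [598.8, -37.3, 30.1]
orientation: [[0.959, 0.283, 0.004], [0.283, -0.959, 0.002], [0.004, -0.001, -1.0]]
force: [-0.3, -0.0, -0.6]
finger_gap: 0.5
```

>>> {"method": "step_arm", "body": {"rows": [{"dx": 0.5,"dy": 0,"dz": 0,"wx": 0,"wy": 0,"wz": 0,"hand": 0},{"dx": 1,"dy": 0,"dz": 0,"wx": 0,"wy": 0,"wz": 0,"hand": 0},{"dx": 1,"dy": 0,"dz": 0,"wx": 0,"wy": 0,"wz": 0,"hand": 0}]}}

```text
time: 17.35
ee_pos: [599.9, -36.9, 30.1]
orientation: [[0.959, 0.283, 0.004], [0.283, -0.959, 0.002], [0.004, -0.001, -1.0]]
force: [-1.4, -0.8, -0.6]
finger_gap: 0.5
```

>>> {"method": "step_arm", "body": {"rows": [{"dx": 0.5,"dy": 0,"dz": 0,"wx": 0,"wy": 0,"wz": 0,"hand": 0},{"dx": 0.5,"dy": 0,"dz": 0,"wx": 0,"wy": 0,"wz": 0,"hand": 0}]}}

```text
time: 17.55
ee_pos: [600.3, -36.8, 30.0]
orientation: [[0.959, 0.283, 0.004], [0.283, -0.959, 0.002], [0.004, -0.001, -1.0]]
force: [-0.1, -0.6, -1.2]
finger_gap: 0.5
```

>>> {"method": "step_arm", "body": {"rows": [{"dx": 0.5,"dy": 0,"dz": 0,"wx": 0,"wy": 0,"wz": 0,"hand": 0},{"dx": 1,"dy": 0,"dz": 0,"wx": 0,"wy": 0,"wz": 0,"hand": 0},{"dx": 1,"dy": 0,"dz": 0,"wx": 0,"wy": 0,"wz": 0,"hand": 0}]}}

```text
time: 17.85
ee_pos: [600.8, -36.5, 30.0]
orientation: [[0.959, 0.283, 0.002], [0.283, -0.959, 0.002], [0.003, -0.002, -1.0]]
force: [-3.8, -0.2, 1.7]
finger_gap: 0.5
```

>>> {"method": "step_arm", "body": {"rows": [{"dx": 0.5,"dy": 0,"dz": 0,"wx": 0,"wy": 0,"wz": 0,"hand": 0},{"dx": 0.5,"dy": 0,"dz": 0,"wx": 0,"wy": 0,"wz": 0,"hand": 0}]}}

```text
time: 18.05
ee_pos: [600.9, -36.4, 30.0]
orientation: [[0.959, 0.283, 0.002], [0.283, -0.959, 0.002], [0.002, -0.002, -1.0]]
force: [-3.7, -1.0, 1.3]
finger_gap: 0.4
```

```bash
python3 - <<'E'
from h import *
im=read_camera('wrist')[...,::-1];s=sense();print(s['ee_pos'],s['force'])
cv2.imwrite('pics/w9.png',cv2.resize(im[60:280,155:475],None,fx=2.4,fy=2.4))
E
```

```text
[600.93407081 -36.40650902  29.91583872] [-3.93720729 -1.37877997  2.61687704]
```

View pics/w9.png

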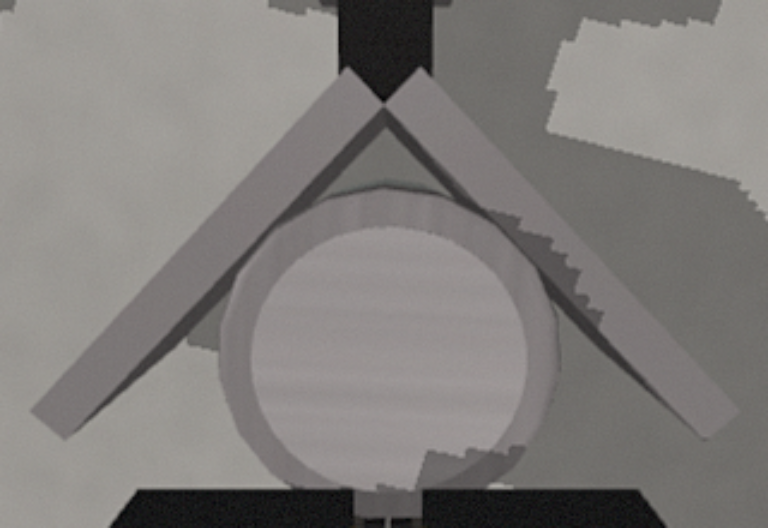

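>>> {"method": "step_arm", "body": {"rows": [{"dx": 0.5,"dy": 0,"dz": 0,"wx": 0,"wy": 0,"wz": 0,"hand": 0},{"dx": 0.8,"dy": 0,"dz": 0,"wx": 0,"wy": 0,"wz": 0,"hand": 0},{"dx": 0.8,"dy": 0,"dz": 0,"wx": 0,"wy": 0,"wz": 0,"hand": 0}]}}

```text
time: 18.4
ee_pos: [601.2, -36.2, 29.9]
orientation: [[0.959, 0.283, 0.001], [0.283, -0.959, 0.002], [0.001, -0.002, -1.0]]
force: [-5.8, -1.8, 2.6]
finger_gap: 0.4
```

>>> {"method": "step_arm", "body": {"rows": [{"dx": 0.8,"dy": 0,"dz": 0,"wx": 0,"wy": 0,"wz": 0,"hand": 0},{"dx": 1.1,"dy": 0,"dz": 0,"wx": 0,"wy": 0,"wz": 0,"hand": 0},{"dx": 1.1,"dy": 0,"dz": 0,"wx": 0,"wy": 0,"wz": 0,"hand": 0}]}}

```text
time: 18.7
ee_pos: [601.4, -36.1, 30.0]
orientation: [[0.959, 0.282, -0.001], [0.282, -0.959, 0.002], [-0.001, -0.002, -1.0]]
force: [-6.1, -0.7, 4.7]
finger_gap: 0.4
```

>>> {"method": "step_arm", "body": {"rows": [{"dx": 1.2,"dy": 0,"dz": -0.3,"wx": 0,"wy": 0,"wz": 0,"hand": 0},{"dx": 1.4,"dy": 0,"dz": -0.4,"wx": 0,"wy": 0,"wz": 0,"hand": 0},{"dx": 1.4,"dy": 0,"dz": -0.4,"wx": 0,"wy": 0,"wz": 0,"hand": 0}]}}

```text
time: 19.0
ee_pos: [601.6, -35.7, 30.2]
orientation: [[0.959, 0.282, -0.004], [0.283, -0.959, 0.001], [-0.003, -0.002, -1.0]]
force: [-6.7, -0.2, 3.2]
finger_gap: 0.4
```

```bash
python3 - <<'E'
from h import *
im=read_camera('wrist')[...,::-1];s=sense();print(s['ee_pos'],s['force'],s['ft_torque'])
cv2.imwrite('pics/w10.png',cv2.resize(im[60:280,155:475],None,fx=2.4,fy=2.4))
im=read_camera('side')[...,::-1];s=sense();print(s['ee_pos'],s['force'])
cv2.imwrite('pics/s10.png',cv2.resize(im[130:230,240:360],None,fx=6,fy=6))
E
```

```text
[601.58816651 -35.7656725   30.14092445] [-6.67442827 -0.46691389  3.72221757] [-0.13535547  1.19919193 -0.03233643]
[601.61978045 -35.7800618   30.17501076] [-6.5971108  -1.36000181  3.54748796]
```

View pics/s10.png

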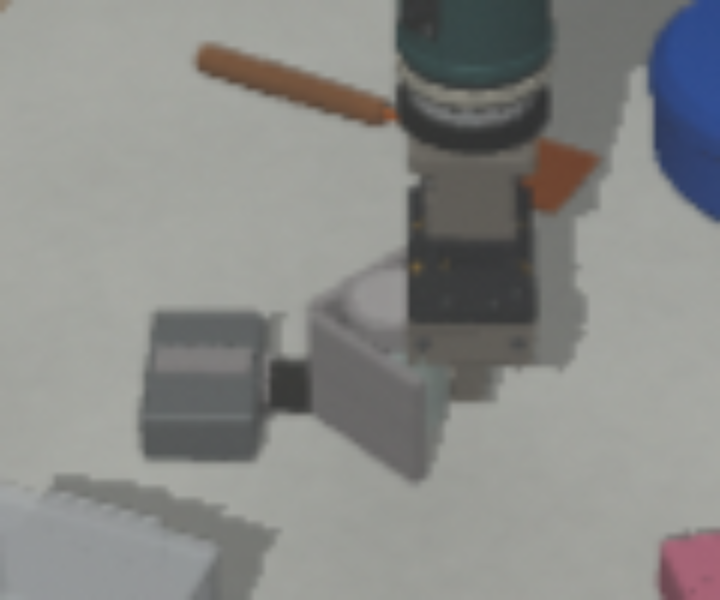

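View pics/w10.png

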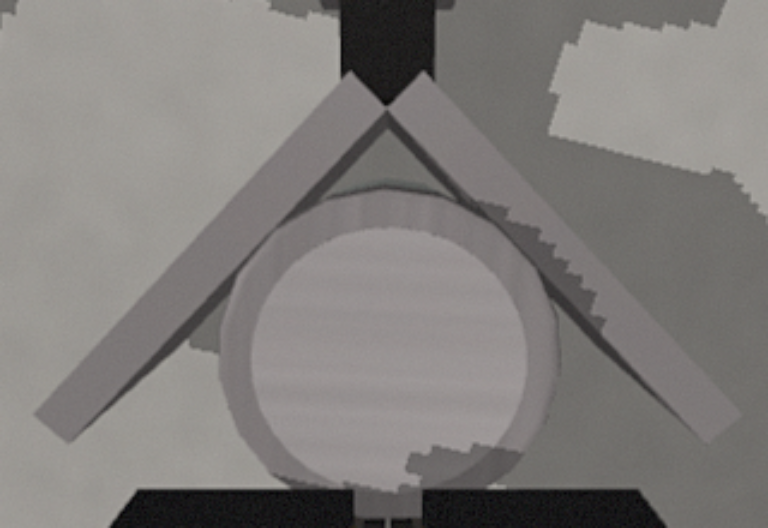

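>>> {"method": "step_arm", "body": {"rows": [{"dx": 1.4,"dy": 0,"dz": -0.4,"wx": 0,"wy": 0.15,"wz": 0,"hand": 0},{"dx": 1.7,"dy": 0,"dz": -0.5,"wx": 0,"wy": 0.25,"wz": 0,"hand": 0},{"dx": 1.7,"dy": 0,"dz": -0.5,"wx": 0,"wy": 0.25,"wz": 0,"hand": 0}]}}

```text
time: 19.4
ee_pos: [601.8, -35.4, 30.1]
orientation: [[0.959, 0.282, -0.002], [0.282, -0.959, 0.002], [-0.002, -0.003, -1.0]]
force: [-6.2, -0.9, 1.6]
finger_gap: 0.5
```

>>> {"method": "step_arm", "body": {"rows": [{"dx": 1.6,"dy": 0,"dz": -0.3,"wx": 0,"wy": 0.15,"wz": 0,"hand": 0},{"dx": 2,"dy": 0,"dz": -0.4,"wx": 0,"wy": 0.2,"wz": 0,"hand": 0},{"dx": 2,"dy": 0,"dz": -0.4,"wx": 0,"wy": 0.2,"wz": 0,"hand": 0}]}}

```text
time: 19.7
ee_pos: [602.0, -35.3, 30.1]
orientation: [[0.959, 0.282, -0.003], [0.282, -0.959, 0.003], [-0.002, -0.003, -1.0]]
force: [-8.1, -1.0, 3.5]
finger_gap: 0.6
```

>>> {"method": "step_arm", "body": {"rows": [{"dx": 2,"dy": 0,"dz": -0.4,"wx": 0,"wy": 0.2,"wz": 0,"hand": 0},{"dx": 2.4,"dy": 0,"dz": -0.6,"wx": 0,"wy": 0.2,"wz": 0,"hand": 0},{"dx": 2.4,"dy": 0,"dz": -0.6,"wx": 0,"wy": 0.2,"wz": 0,"hand": 0}]}}

```text
time: 20.0
ee_pos: [602.2, -35.2, 30.1]
orientation: [[0.959, 0.282, -0.004], [0.282, -0.959, 0.003], [-0.003, -0.004, -1.0]]
force: [-8.9, -1.8, 3.7]
finger_gap: 0.1
```

```bash
python3 - <<'E'
from h import *
import pickle
c=get_calibration('wrist');s=sense();im=read_camera('wrist')[...,::-1];print(s['ee_pos'],s['force'])
pickle.dump((c,s),open('w11.pkl','wb'))
cv2.imwrite('pics/w11.png',cv2.resize(im[60:280,155:475],None,fx=2.4,fy=2.4))
F=[]
for _ in range(4):
    read_camera('wrist');F.append(sense()['force'])
print(np.mean(F,0),np.round(F,1).tolist())
E
```

```text
[602.20281795 -35.21938855  30.11236106] [-8.89288843 -1.81832218  3.68347776]
[-8.52300947 -1.74589671  3.81828836] [[-8.3, -1.7, 4.4], [-7.8, -1.0, 3.7], [-8.7, -2.6, 3.9], [-9.3, -1.7, 3.3]]
```

View pics/w11.png

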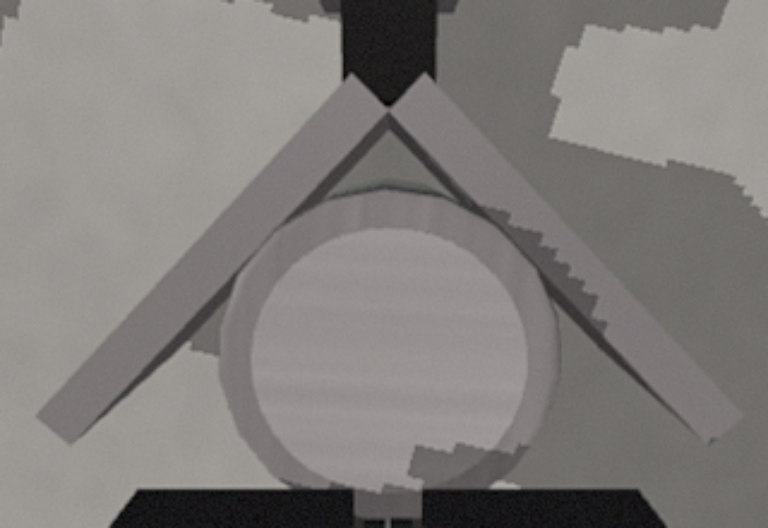

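>>> {"method": "step_arm", "body": {"rows": [{"dx": 2.5,"dy": 0,"dz": -0.6,"wx": 0,"wy": 0.2,"wz": 0,"hand": 0},{"dx": 2.7,"dy": 0,"dz": -0.9,"wx": 0,"wy": 0.2,"wz": 0,"hand": 0},{"dx": 2.7,"dy": 0,"dz": -0.9,"wx": 0,"wy": 0.2,"wz": 0,"hand": 0},{"dx": 2.7,"dy": 0,"dz": -0.9,"wx": 0,"wy": 0.2,"wz": 0,"hand": 0}]}}

```text
time: 20.65
ee_pos: [602.3, -35.1, 30.3]
orientation: [[0.96, 0.281, -0.006], [0.281, -0.96, 0.003], [-0.005, -0.005, -1.0]]
force: [-8.8, -2.0, 2.3]
finger_gap: 0.2
```

```bash
python3 - <<'E'
from h import *
F=[]
for _ in range(8):
    read_camera('wrist');F.append(sense()['force'])
F=np.array(F);ax=np.array([.958,.286,0]);print(F.mean(0),(F@ax).mean(),sense()['ee_pos'])
E
```

```text
[-8.59373419 -1.62538248  3.03264485] -8.697656740677012 [602.34752613 -35.1538448   30.24043473]
```

>>> {"method": "step_arm", "body": {"rows": [{"dx": 2.8,"dy": 0,"dz": -0.9,"wx": 0,"wy": 0.2,"wz": 0,"hand": 0},{"dx": 3.1,"dy": 0,"dz": -1.1,"wx": 0,"wy": 0.2,"wz": 0,"hand": 0},{"dx": 3.1,"dy": 0,"dz": -1.1,"wx": 0,"wy": 0.2,"wz": 0,"hand": 0}]}}

```text
time: 21.35
ee_pos: [602.4, -35.0, 30.4]
orientation: [[0.96, 0.281, -0.009], [0.281, -0.96, 0.003], [-0.007, -0.005, -1.0]]
force: [-9.3, -2.1, 2.7]
finger_gap: 0.1
```

```bash
python3 - <<'E'
from h import *
F=[]
for _ in range(8):
    read_camera('wrist');F.append(sense()['force'])
F=np.array(F);ax=np.array([.958,.286,0]);print(F.mean(0),(F@ax).mean(),sense()['ee_pos'])
E
```

```text
[-9.60479462 -2.23048893  2.93271654] -9.83931308269325 [602.43025275 -35.03621868  30.3774092 ]
```

>>> {"method": "step_arm", "body": {"rows": [{"dx": 2.5,"dy": 0,"dz": -1,"wx": 0,"wy": 0.2,"wz": 0,"hand": 0},{"dx": 2,"dy": 0,"dz": -0.8,"wx": 0,"wy": 0.2,"wz": 0,"hand": 0},{"dx": 1.5,"dy": 0,"dz": -0.6,"wx": 0,"wy": 0.1,"wz": 0,"hand": 0},{"dx": 1,"dy": 0,"dz": -0.5,"wx": 0,"wy": 0,"wz": 0,"hand": 0},{"dx": 0.5,"dy": 0,"dz": -0.4,"wx": 0,"wy": 0,"wz": 0,"hand": 0},{"dx": 0,"dy": 0,"dz": -0.4,"wx": 0,"wy": 0,"wz": 0,"hand": 0},{"dx": -0.5,"dy": 0,"dz": -0.4,"wx": 0,"wy": 0,"wz": 0,"hand": 0},{"dx": -1,"dy": 0,"dz": -0.4,"wx": 0,"wy": 0,"wz": 0,"hand": 0}]}}

```text
time: 22.55
ee_pos: [601.4, -35.3, 30.5]
orientation: [[0.96, 0.281, -0.009], [0.281, -0.96, 0.003], [-0.007, -0.005, -1.0]]
force: [-3.1, -1.1, -2.2]
finger_gap: 0.4
```

>>> {"method": "step_arm", "body": {"rows": [{"dx": -1,"dy": 0,"dz": 0,"wx": 0,"wy": 0,"wz": 0,"hand": 0},{"dx": -2,"dy": 0,"dz": 0,"wx": 0,"wy": 0,"wz": 0,"hand": 0},{"dx": -4,"dy": 0,"dz": 0,"wx": 0,"wy": 0,"wz": 0,"hand": 0},{"dx": -8,"dy": 0,"dz": 0,"wx": 0,"wy": 0,"wz": 0,"hand": 0},{"dx": -15,"dy": 0,"dz": 0,"wx": 0,"wy": 0,"wz": 0,"hand": 0},{"dx": -25,"dy": 0,"dz": 0,"wx": 0,"wy": 0,"wz": 0,"hand": 0},{"dx": -35,"dy": 0,"dz": 0,"wx": 0,"wy": 0,"wz": 0,"hand": 0},{"dx": -40,"dy": 0,"dz": 0,"wx": 0,"wy": 0,"wz": 0,"hand": 0}]}}

```text
time: 23.35
ee_pos: [561.5, -47.2, 30.8]
orientation: [[0.96, 0.28, -0.01], [0.28, -0.96, 0.003], [-0.008, -0.005, -1.0]]
force: [0.1, -0.2, 0.7]
finger_gap: 0.6
```

>>> {"method": "step_arm", "body": {"rows": [{"dx": 0,"dy": 0,"dz": -20,"wx": 0,"wy": 0,"wz": 0,"hand": 0},{"dx": 0,"dy": 0,"dz": -55,"wx": 0,"wy": 0,"wz": 0,"hand": 0},{"dx": 0,"dy": 0,"dz": -95,"wx": 0,"wy": 0,"wz": 0,"hand": 0},{"dx": 0,"dy": 0,"dz": -125,"wx": 0,"wy": 0,"wz": 0,"hand": 0},{"dx": 0,"dy": 0,"dz": -140,"wx": 0,"wy": 0,"wz": 0,"hand": 0},{"dx": 0,"dy": 0,"dz": -140,"wx": 0,"wy": 0,"wz": 0,"hand": 0},{"dx": 0,"dy": 0,"dz": -140,"wx": 0,"wy": 0,"wz": 0,"hand": 0}]}}

```text
time: 24.05
ee_pos: [562.1, -47.7, 169.6]
orientation: [[0.96, 0.28, -0.011], [0.28, -0.96, 0.003], [-0.01, -0.006, -1.0]]
force: [0.0, 0.6, 0.0]
finger_gap: 0.3
```

```bash
python3 - <<'E'
from h import *
import pickle
c=get_calibration('wrist');s=sense();im=read_camera('wrist')[...,::-1];print(s['ee_pos'],s['force'])
pickle.dump((c,s),open('w12.pkl','wb'))
cv2.imwrite('pics/w12f.png',im)
cv2.imwrite('pics/w12.png',cv2.resize(im[20:140,235:405],None,fx=4.6,fy=4.6,interpolation=cv2.INTER_CUBIC))
cv2.imwrite('pics/s12.png',cv2.resize(read_camera('side')[...,::-1][130:230,240:360],None,fx=6,fy=6))
cv2.imwrite('pics/t12.png',read_camera('top')[...,::-1])
E
```

```text
[562.05052907 -47.72147735 169.64097122] [0.02408916 0.5671672  0.03131295]
```

View pics/w12.png

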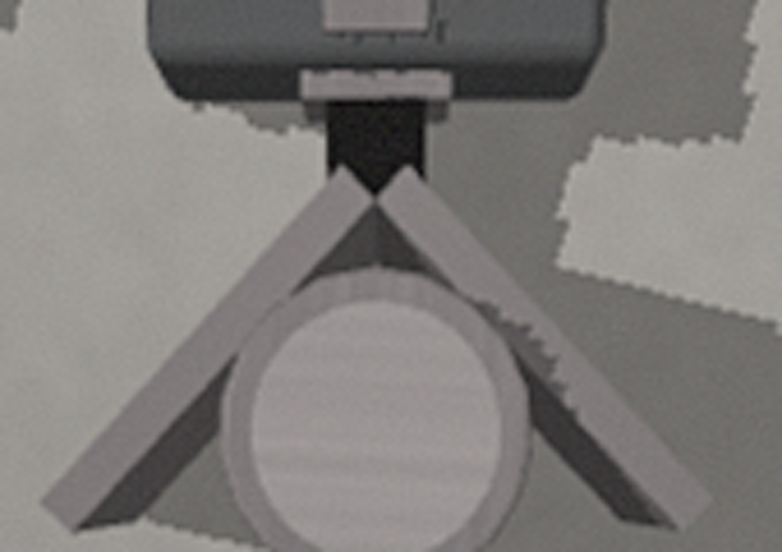

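View pics/s12.png

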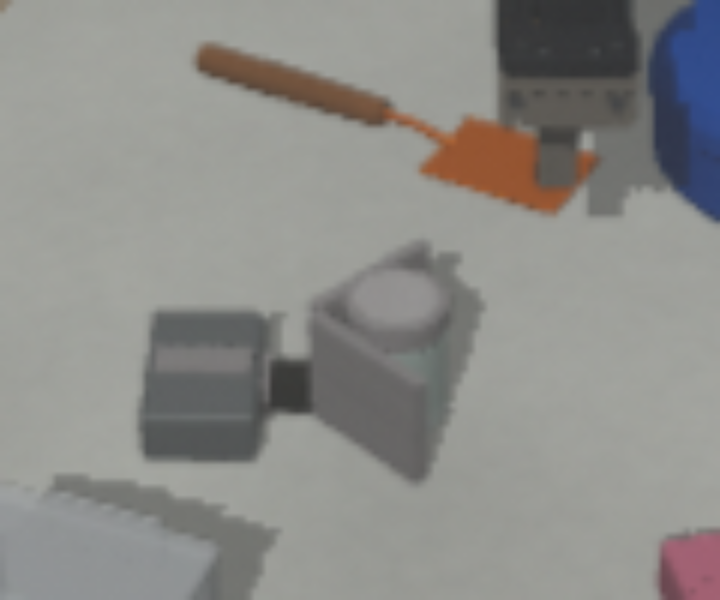

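View pics/t12.png

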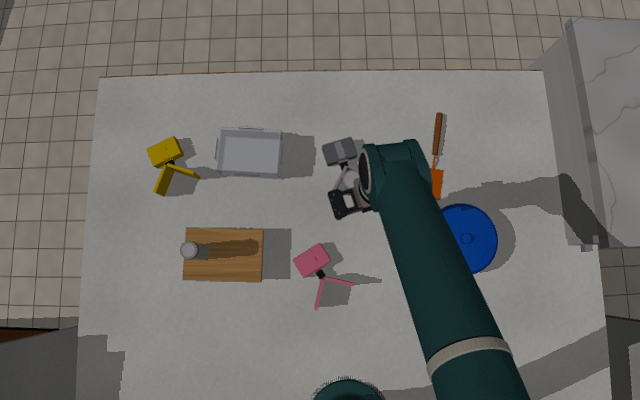

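```bash
python3 - <<'E'
from h import *
import pickle
c,s=pickle.load(open('w12.pkl','rb'));R=np.array(s['orientation']);p=np.array(s['ee_pos'])
im=cv2.imread('pics/w12f.png')
cv2.imwrite('pics/w12g.png',cv2.resize(im[50:170,255:375],None,fx=5,fy=5,interpolation=cv2.INTER_CUBIC))
Q=lambda a,b,z:onplane(c,235+(a-2)/4.6,20+(b-2)/4.6,z)
C=Q(376,203,68);l,r=Q(75,530,68),Q(680,530,68)
J=Q(374.5,427,75)
d=(C-(l+r)/2)[:2];d/=np.linalg.norm(d)
print(C.round(1),J.round(1),np.degrees(np.arctan2(d[1],d[0])),'rel along/lat',(d@(J-C)[:2]).round(1),((J-C)[:2]@[-d[1],d[0]]).round(1))
E
```

```text
[676.  -15.3  68. ] [639.8 -25.7  75. ] 16.48638303309085 rel along/lat -37.7 0.4
```

View pics/w12g.png

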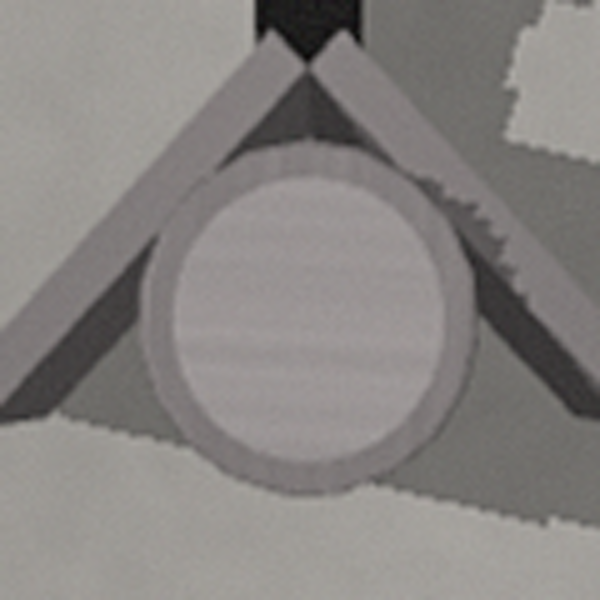

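```bash
python3 - <<'E'
from plant import *
print(sign_off(), sense()['time'])
E
```

```text
the job is handed in; nothing more can be done
the job is handed in; nothing more can be done
```

I took the short jar off the riser and stood it on the shelf about 75 mm in front of its seat. I then pushed it with closed fingers along the midline into the grey steel V, backed off slowly and handed in at about 24 s.

**Final push:** it rose in small steps to a steady 9.8 N at the wrist, averaged over 0.4 s, and no reading I took went above that. I had no reading of the force on the rest itself. The tool also pressed down on the jar with about 3 N, and allowing for shelf friction I estimate the rest felt 6–9 N.

**After letting go:**
- **Fit in the V:** the wrist view shows the lid symmetric against both faces, with its axis about 0.4 mm off the midline. It measured about 38 mm in front of the inner corner, where 40 mm is expected. The 2 mm difference is about the calibration error, so I put it down to measurement error.
- **Standing:** the side view shows the jar upright.
- **Bystanders:** the tall jar, container and look-alike rests appear unmoved in the top view. The arm partly hid the warmer and spatula there, but their visible parts look unmoved. I compared these by eye and did not measure them.

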